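Set the knife sharpener to twenty degrees and lay the stone on the edge

TASK

Set the guided knife sharpener to twenty degrees: with the stone arm still up, spin the knurled collar on its threaded mast until the pointer stands level with the twenty-degree line, the middle one of the three long lines on the scale. Then take the arm by its ball knob, swing it down so that the stone comes gently to rest on the knife's edge, and let go. Leave the jars and other loose things round it where they stand.

Things in the scene. Friction and masses are not known exactly. Their poses are not given: they have to be found in the camera images.
- sharpener: Guided knife sharpener: grey foot 125 x 250 x 15 mm, fixed on the worktop, with an aluminium bed leaning 30 deg to the front. Origin on the worktop under the bed; x to its back, y to its left, z up. Bed axes in these: across = (cos30, 0, sin30), y, normal = (-sin30, 0, cos30). The bed's origin (zero of 'bed height', along the normal) is 55 mm above this one.
- collar_mid (a point): Centre of the knurled steel collar, 36 mm across, 18 mm high, on a 14 mm threaded mast (bed y = +75 mm). Site z = mast axis = bed normal, 30 deg off vertical. The mast ends 31 to 36 mm beyond the centre at the start, 23 mm at the line. Under it is a neck 25 mm across, 18 mm long, then the yoke. Scale 51 mm left, raised arm 43 mm right: free to front and back, so close the fingers across.
- collar (a joint): Turn of the collar in rad, 0 at the bottom of the thread, growing anticlockwise seen from above. Three-start thread, 12 mm a turn: each rad anticlockwise raises collar, yoke, pointer and arm pivot together by 1.91 mm along the mast. It stays where it is left; 0.06 Nm turns it.
- pointer_tip (a point): Tip of the thin steel pointer that sticks out to the left from the yoke and moves with it in front of the scale.
- line_20 (a point): Twenty-degree line on the scale plate left of the mast: middle one of three long lines (15, 20, 25 deg, about 10 mm apart; short lines each degree, 2 mm apart). Site axes: x across, y left, z the bed's normal. The pointer is level with it when pointer_tip has z = 0 in this point's frame; it starts 8 to 12 mm below.
- pivot (a point): Pivot of the stone arm on the yoke, 32 mm right of the mast axis; pivot axis = the bed's across direction. It rises with the collar.
- stone_arm (a joint): Angle of the stone arm above the blade's plane in rad (0: rod along the bed's -y; pi/2: along the normal). Starts raised at 1.08 to 1.18; limits -0.6, 1.22. Its stiff hinge holds the arm above about 0.8; lower down it sinks by itself. With twenty degrees set the stone lies on the edge at -0.35.
- ball_knob (a point): Centre of the black ball knob, 26 mm across, at the end of the arm's 8 mm rod, 185 mm from the pivot. The stone hangs under the rod 68 to 142 mm from the pivot, its face 11 mm below the rod's axis.
- stone: The sharpening stone in its holder on the arm, 74 x 22 x 11 mm. Origin at the arm's pivot; -y runs out along the rod.
- knife: Kitchen knife clamped flat by its spine, wooden handle to the front, edge to the right, blade 100 x 30 mm. Origin and axes of the bed; the edge is at bed y = -57 mm, bed height 45 mm, 100 mm right of the arm's pivot.
- honey_jar: Honey jar 50 mm across, 70 mm high, left of the sharpener; bystander. Origin under its centre.
- spare_stone: Spare stone 100 x 22 x 12 mm lying in front of the hob; bystander. Origin under its centre.
- dish_soap: Soap bottle 35 x 57 x 168 mm standing in front of the hob; bystander. Origin under its centre.
- spice_jar: Slim glass jar with a steel cap, 43 mm across, 108 mm high, right of the sharpener; bystander. Origin under its centre.
- mustard_jar: Squat jar with a wide lid, 49 mm across, 66 mm high, right of the sharpener; bystander. Origin under its centre.

How it is judged:
By the outcome, as a careful person would: the job done as asked, in the order asked, and still so for the second after the job is handed in, with the robot touching nothing.
It also fails if it takes over 72 s, if anything falls off the work surface, if the arm or the gripper's body presses on something with over 40 N, if the wrist force passes 120 N, or if a joint passes its speed limit or range.

ROBOT

A 6-joint arm with a two-finger parallel gripper is mounted at the origin on a cart in front of the work surface, level with it; the furniture and walls round the work are solid. World frame = base frame: x ahead of the robot, y to its left, z up, the work surface at z = 0. Lengths are in m, angles in degrees, forces in N, time in s.
With the tool pointing down it reaches from about 0.25 to 0.725 m from the base axis. Payload 9.7 kg.
Tool frame: the origin (TCP) lies on the centre line of the jaws, within the pads' length; the fingertips stand 19 mm ahead of it and the grasp point (between the pads) is the TCP (bot.tcp_to_tips is the z of the fingertips in the tool frame, in m); z points along the fingers, y is the line along which they close (so a half turn about z gives the same grasp; the last joint's range is limited). The gripper opens to 85 mm and grips with 20 to 120 N. Pads are 22 mm wide; open, the fingers measure 114 mm over their backs; the gripper's body (76 mm by 85 mm) begins 54 mm behind the grasp point. The pads swing forward as they close: fully open they stand 13 mm farther back than shut.
Start: joints at [67.151, 4.979, 10.078, 95.1, 0, 90], TCP at [0.214, 0.507, 0.212] pointing down, gripper open.
Joint ranges: [-179.16, 179.16], [-48.56, 103.87], [-65.8, 70.77], [-126.05, 130.52], [-82.76, 87.17], [-180, 180]. Speed limits (degrees/s): [127.2, 127.2, 147.25, 180, 180, 180].

INTERFACE

Orientations are given as [roll, pitch, yaw] about the fixed x, y, z axes, in that order (R = Rz(yaw) Ry(pitch) Rx(roll)).
In Python, from workcell import bot gives the robot as it stands. The module is installed in compiled form; this text tells all that it offers.
- The arm moves only by the tool play_rows, never from a script. Its argument "increments" is a list of rows, each an object with "slide": the shift along the tool's x, y, z in mm, a list of three; "angular": the turn, a rotation vector about the tool's x, y, z in degrees, a list of three; "claw": the opening, from -1 (shut) to 1 (fully open). In form: [{"slide": [x, y, z], "angular": [rx, ry, rz], "claw": claw}, ...]. A call has 1 to 8 rows; each row shifts and turns the commanded pose from where the row before left it, along the tool's axes as they then stand; what a row does not reach is not made up. A row lasts 1/10 s, in which the tool goes at most 50 mm and 8.59 degrees, less where a joint would pass 70% of its speed; a pose out of reach is approached as far as the arm can. A call is refused whole if a number of a shift passes 50 or a number of a turn 8.59, either way. A call with a gripper value outside its range is refused whole. The fingers move at their own pace and stop on an object; "squeeze" is the grip in N (left out, the last holds). Time passes only in rows, so rows that do not move let the fingers close. It gives the time, the measured TCP pose, the force, the opening and the grip force at its end, in the units of the state.
- bot.get_obs(): the state, without advancing time (a new reading comes with each control period).
- bot.camera(name): name is "scene" or "top"; returns the picture (420x560x3 uint8, red, green, blue); there is no depth.
- bot.camera_info(name): a dict with "fovy" (degrees; the focal length in pixels is half the picture's height over the tangent of half this angle, whatever the lens; pixels are square), "cx", "cy" (the principal point, pixels), "R" (3x3) and "t" (3): a world point X has camera coordinates R X + t. Camera axes: x right, y down, z forward; pixel columns grow to the right and rows downward; lengths in m; the calibration is good to about 2 mm. A picture is of the moment at which its call begins. camera_info takes no time and is no camera call.
- bot.job_done(): hands the job in; it is judged then, once.
The state is a dict: "time": time; "q": joint angles; "qd": joint speeds; "joint_efforts": joint torques, N m; "ee_pos": TCP position; "tcp_rot": TCP orientation; "wrist_force": force on the tool from outside, world axes, zero at the start; "torque": the same for the moment, N m; "opening": finger opening in m; "grasp_force": force on a finger pad.
Only numpy, scipy, OpenCV 4.12 (cv2) and the standard library are available. Lean on these libraries where they do the work, as an engineer would, in place of code of your own. Each camera call takes 0.05 s, during which the arm holds its last target. There are 200 camera calls.

## Working session

There is one attempt and no reset: what is moved stays moved. The work goes in short steps, Python scripts to look and compute and a tool call to move; the robot and the scene stay as the last step left them, time stands still between calls to the robot, and variables do not carry over. Pictures are saved under pics/ and viewed, at most 10 in all, crops included, and the job is handed in when it is done.

Besides the shell and the picture viewer there is one more tool, called after "Emit:" by a JSON object that holds its "name" and its "arguments". play_rows: Moves the arm, as the interface text tells. Its arguments: {"type":"object","properties":{"increments":{"type":"array"},"squeeze":{"type":"number"}},"required":["increments"]}

```bash
mkdir -p pics; python3 - <<'E'
from workcell import bot
import cv2
for n in("scene","top"):
    im=bot.camera(n); cv2.imwrite(f"pics/{n}0.png",im[:,:,::-1]); print(n,bot.camera_info(n))
print(bot.get_obs(),bot.tcp_to_tips)
E
```

```text
scene {'fovy': 50.64209279890643, 'cx': 282.4234729914068, 'cy': 204.227237765301, 'R': array([[ 0.74900967, -0.66255745,  0.00145926],
       [-0.33806243, -0.38406602, -0.85918978],
       [ 0.56982305,  0.64304814, -0.51165495]]), 't': array([-0.4152506 ,  0.2888314 ,  1.07265763])}
top {'fovy': 48.64802688895767, 'cx': 281.6241277813747, 'cy': 207.12814018897873, 'R': array([[-0.07257233, -0.99734948, -0.00522172],
       [-0.97411359,  0.07200348, -0.21428536],
       [ 0.21409338, -0.01046464, -0.97675714]]), 't': array([0.0196683 , 0.5670913 , 1.16077326])}
{'time': 0.1, 'q': array([ 6.71501515e+01,  5.00835096e+00,  1.00397862e+01,  9.50982062e+01,
       -2.26697038e-04,  8.99975075e+01]), 'qd': array([-0.0267157 , -0.02666468,  0.11583938,  0.01325635, -0.03504789,
        0.06298142]), 'joint_efforts': array([ 3.93635210e-04, -5.21558905e+01,  4.65656197e+01,  1.60355272e-02,
       -1.98995031e-05,  1.51120639e-05]), 'ee_pos': array([0.21349291, 0.50664212, 0.2109572 ]), 'tcp_rot': array([-1.79933229e+02,  2.23792216e-04,  1.57152644e+02]), 'wrist_force': array([ 0.17912044, -0.06728274,  0.51409577]), 'torque': array([ 0.02067301, -0.05027786,  0.03901408]), 'grasp_force': 0.0, 'opening': 0.08541070086095771} 0.019
```

View pics/scene0.png

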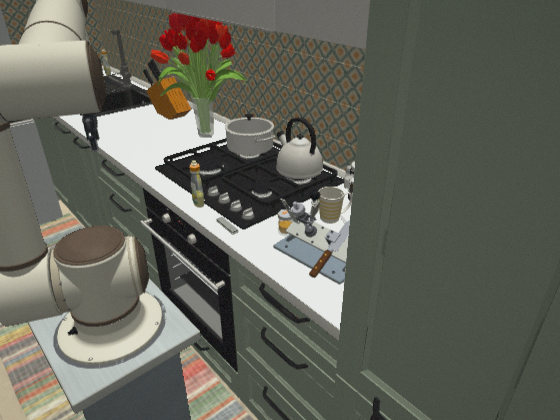

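View pics/top0.png

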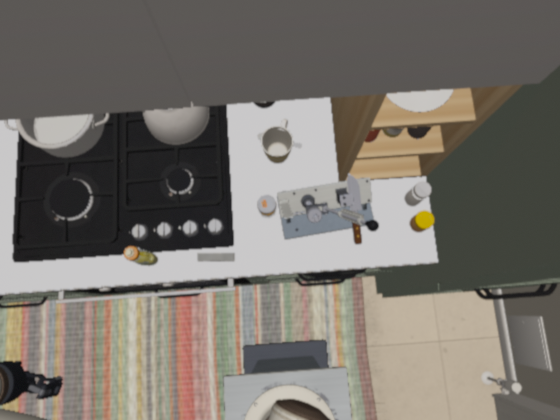

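The scene view shows the sharpener at about (315,245), partly hidden by the tall cabinet. The top view shows it at about (325,210), with the honey jar at (266,205), the spice jar at (421,192) and the mustard jar at (424,220). I'll enlarge both.

```bash
python3 - <<'E'
import cv2,numpy as np
t=cv2.imread("pics/top0.png")[165:253,255:400]; s=cv2.imread("pics/scene0.png")[185:290,265:350]
cv2.imwrite("pics/tz.png",cv2.resize(t,None,fx=5.5,fy=5.5,interpolation=cv2.INTER_CUBIC))
cv2.imwrite("pics/sz.png",cv2.resize(s,None,fx=5.5,fy=5.5,interpolation=cv2.INTER_CUBIC))
E
```

```text
(no output)
```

View pics/tz.png

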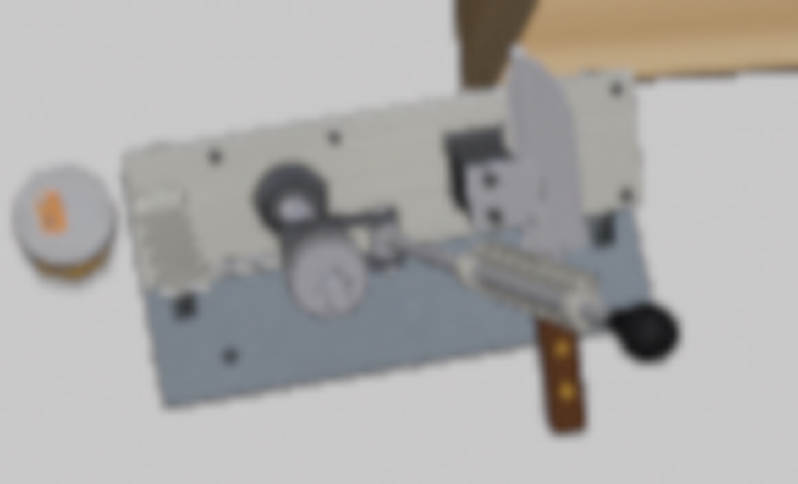

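View pics/sz.png

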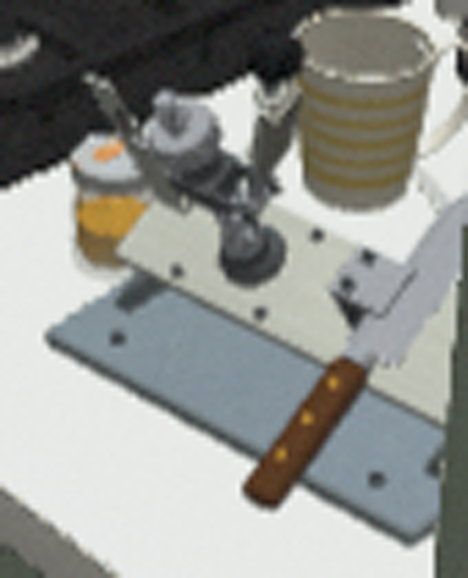

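```bash
cat > h.py <<'E'
import numpy as np
from workcell import bot
C={n:bot.camera_info(n) for n in("scene","top")}
def ray(n,p):
    c=C[n]; f=210/np.tan(np.radians(c['fovy']/2)); R=np.array(c['R'])
    d=R.T@np.array([(p[0]-c['cx'])/f,(p[1]-c['cy'])/f,1]); return -R.T@c['t'],d/np.linalg.norm(d)
def plane(n,p,z):
    o,d=ray(n,p); return o+d*(z-o[2])/d[2]
def tri(ps,pt):
    o1,d1=ray('scene',ps);o2,d2=ray('top',pt)
    s=np.linalg.lstsq(np.c_[d1,-d2],o2-o1,rcond=None)[0]
    a,b=o1+s[0]*d1,o2+s[1]*d2; return (a+b)/2,np.linalg.norm(a-b)
def proj(n,X):
    c=C[n]; f=210/np.tan(np.radians(c['fovy']/2)); x=np.array(c['R'])@X+c['t']
    return x[:2]/x[2]*f+[c['cx'],c['cy']]
E
python3 - <<'E'
from h import *
np.set_printoptions(precision=4,suppress=True)
S=lambda x,y:(265+(x+.5)/5.5-.5,185+(y+.5)/5.5-.5)
T=lambda x,y:(255+(x+.5)/5.5-.5,165+(y+.5)/5.5-.5)
for n,a,b in [("collartop",S(180,122),T(327,275)),("masttip",S(172,102),T(340,285)),("knob",S(278,55),T(647,332)),("mastbase",S(252,255),T(290,198)),("footL",S(48,337),T(165,405)),("boltfoot",S(118,338),T(230,355)),
 ("bedL-front?",S(177,271),T(186,305)),("bolt2",S(317,235),T(334,137))]: print(n,*tri(a,b))
for n,p in [("FL",T(165,405)),("FR",T(650,298))]: print(n,plane('top',p,.015))
for n,p in [("FL",S(48,335)),("FR",S(410,542))]: print(n,plane('scene',p,.015))
E
```

```text
collartop [ 0.5211 -0.0974  0.1662] 0.0023579520782172152
masttip [ 0.5126 -0.1009  0.1829] 0.0013408255232460343
knob [ 0.4688 -0.2118  0.2727] 0.0036979245596369084
mastbase [ 0.5821 -0.092   0.0556] 0.002644041720906999
footL [ 0.4936 -0.0251  0.0072] 0.0031648809868385693
boltfoot [ 0.5148 -0.0587  0.0147] 0.003071628684071033
bedL-front? [ 0.5494 -0.0472  0.0339] 0.03177466162766223
bolt2 [ 0.6076 -0.1148  0.0687] 0.0030485092097377467
FL [ 0.4911 -0.0241  0.015 ]
FR [ 0.5267 -0.2669  0.015 ]
FL [ 0.4893 -0.0326  0.015 ]
FR [ 0.5108 -0.2765  0.015 ]
```

```bash
python3 - <<'E'
from h import *
import cv2
np.set_printoptions(precision=4,suppress=True)
print([ray(n,(280,207))[0] for n in C])
t=cv2.imread("pics/top0.png").astype(int)
b,g,r=t[...,0],t[...,1],t[...,2]
m=((b-r>12)&(b>80)&(b<190)); m[:180]=0;m[250:]=0;m[:,:270]=0;m[:,385:]=0
n,l,st,_=cv2.connectedComponentsWithStats(m.astype(np.uint8)); k=1+st[1:,4].argmax(); m=l==k; print(st[k])
pts=[]
gray=t.mean(2)
for c in range(288,350):
    rows=np.where(m[:,c])[0]
    if len(rows)==0: continue
    r0=rows.max(); col=gray[r0-3:r0+6,c]; bg=gray[r0+5,c]; fg=gray[r0-4,c]
    # subpixel crossing
    h=(bg+fg)/2; i=np.where(col>h)[0]
    if len(i)==0 or i[0]==0: continue
    i=i[0]; pts.append((c,r0-3+i-1+(h-col[i-1])/(col[i]-col[i-1])))
pts=np.array(pts,np.float32)
vx,vy,x0,y0=cv2.fitLine(pts,cv2.DIST_HUBER,0,.01,.01).ravel(); print(len(pts),vy/vx)
for z in(.0,.015):
    a=plane('top',(288,y0+(288-x0)*vy/vx),z); b_=plane('top',(372,y0+(372-x0)*vy/vx),z); d=b_-a
    print(a,b_,"yaw",np.degrees(np.arctan2(d[0],-d[1])))
s=cv2.imread("pics/scene0.png").astype(int); b,g,r=s[...,0],s[...,1],s[...,2]
E
```

```text
[array([-0.2026, -0.854 ,  0.7976]), array([ 0.3053, -0.0091,  1.2554])]
[282 212  70  26 985]
62 -0.17275187
[ 0.4909 -0.0334  0.    ] [ 0.514  -0.2661  0.    ] yaw 5.6750843552246195
[ 0.4887 -0.0331  0.015 ] [ 0.5115 -0.263   0.015 ] yaw 5.675084355224606
```

```bash
cat >> h.py <<'E'
from scipy.spatial.transform import Rotation as Ro
PSI=np.radians(5.6)
B=np.array([[np.cos(PSI)*.8660254,-np.sin(PSI),-.5*np.cos(PSI)],[np.sin(PSI)*.8660254,np.cos(PSI),-.5*np.sin(PSI)],[.5,0,.8660254]]) # across,left,normal
COL=np.array([.5256,-.097,.158])
RT=np.c_[B[:,1],B[:,0],-B[:,2]]
def plan(P,R,N):
    "N equal rows from the present pose"
    o=bot.get_obs(); R0=Ro.from_euler('xyz',o['tcp_rot'],degrees=True); rv=(R0.inv()*Ro.from_matrix(R)).as_rotvec(degrees=True)/N
    d=(P-o['ee_pos'])*1000/N; Rk=R0; 
    for i in range(N):
        print(np.round(Rk.inv().apply(d),1),np.round(rv,2)); Rk=Rk*Ro.from_rotvec(rv,degrees=True)
def rel():
    o=bot.get_obs(); print('t',o['time'],'rel bed mm (across,left,n)',np.round(B.T@(o['ee_pos']-COL)*1000,2),'rv',np.round((Ro.from_matrix(RT).inv()*Ro.from_euler('xyz',o['tcp_rot'],degrees=True)).as_rotvec(degrees=True),2),'q',np.round(o['q'],1),'F bed',np.round(B.T@o['wrist_force'],1),'tq',np.round(o['torque'],2),'op',round(o['opening']*1000,1))
E
python3 - <<'E'
from h import *
plan(COL+B@[0,0,.11],RT,16)
E
```

```text
[-29.6 -28.8  -2.6] [-1.69 -1.    3.76]
[-31.5 -26.7  -2.9] [-1.69 -1.    3.76]
[-33.2 -24.5  -3.1] [-1.69 -1.    3.76]
[-34.8 -22.2  -3.2] [-1.69 -1.    3.76]
[-36.2 -19.8  -3.2] [-1.69 -1.    3.76]
[-37.5 -17.3  -3.1] [-1.69 -1.    3.76]
[-38.6 -14.7  -2.9] [-1.69 -1.    3.76]
[-39.5 -12.1  -2.6] [-1.69 -1.    3.76]
[-40.3  -9.4  -2.2] [-1.69 -1.    3.76]
[-40.8  -6.7  -1.7] [-1.69 -1.    3.76]
[-41.2  -3.9  -1.2] [-1.69 -1.    3.76]
[-41.4  -1.2  -0.5] [-1.69 -1.    3.76]
[-41.4   1.5   0.2] [-1.69 -1.    3.76]
[-41.2   4.2   1. ] [-1.69 -1.    3.76]
[-40.8   6.9   1.9] [-1.69 -1.    3.76]
[-40.2   9.5   2.8] [-1.69 -1.    3.76]
```

Emit:
{"name": "play_rows", "arguments": {"increments": [{"slide":[-29.6,-28.8,-2.6],"angular":[-1.69,-1,3.76],"claw":-1},{"slide":[-31.5,-26.7,-2.9],"angular":[-1.69,-1,3.76],"claw":-1},{"slide":[-33.2,-24.5,-3.1],"angular":[-1.69,-1,3.76],"claw":-1},{"slide":[-34.8,-22.2,-3.2],"angular":[-1.69,-1,3.76],"claw":-1},{"slide":[-36.2,-19.8,-3.2],"angular":[-1.69,-1,3.76],"claw":-1},{"slide":[-37.5,-17.3,-3.1],"angular":[-1.69,-1,3.76],"claw":-1},{"slide":[-38.6,-14.7,-2.9],"angular":[-1.69,-1,3.76],"claw":-1},{"slide":[-39.5,-12.1,-2.6],"angular":[-1.69,-1,3.76],"claw":-1}]}}

```text
time: 0.9
ee_pos: [0.3422, 0.2009, 0.2324]
tcp_rot: [164.9, 4.1, 126.2]
wrist_force: [0.6, 0.2, 0.3]
opening: -0.0002
grasp_force: 0.0
```

Emit:
{"name": "play_rows", "arguments": {"increments": [{"slide":[-40.3,-9.4,-2.2],"angular":[-1.69,-1,3.76],"claw":-1},{"slide":[-40.8,-6.7,-1.7],"angular":[-1.69,-1,3.76],"claw":-1},{"slide":[-41.2,-3.9,-1.2],"angular":[-1.69,-1,3.76],"claw":-1},{"slide":[-41.4,-1.2,-0.5],"angular":[-1.69,-1,3.76],"claw":-1},{"slide":[-41.4,1.5,0.2],"angular":[-1.69,-1,3.76],"claw":-1},{"slide":[-41.2,4.2,1],"angular":[-1.69,-1,3.76],"claw":-1},{"slide":[-40.8,6.9,1.9],"angular":[-1.69,-1,3.76],"claw":-1},{"slide":[-40.2,9.5,2.8],"angular":[-1.69,-1,3.76],"claw":-1}]}}

```text
time: 1.7
ee_pos: [0.4707, -0.1043, 0.2532]
tcp_rot: [150.0, -0.1, 95.4]
wrist_force: [0.5, -0.1, 0.5]
opening: -0.0003
grasp_force: 0.0
```

```bash
python3 - <<'E'
from h import *
import cv2
rel(); plan(COL+B@[0,0,.11],RT,1)
a=bot.camera("top")[150:260,255:400];b=bot.camera("scene")[150:260,230:350]
f=lambda i:cv2.resize(i,None,fx=3,fy=3,interpolation=cv2.INTER_CUBIC)
cv2.imwrite("pics/c1.png",np.hstack([f(a),f(b)])[:,:,::-1]); rel()
E
```

```text
t 1.7 rel bed mm (across,left,n) [ -0.38  -1.93 110.1 ] rv [-0.04 -0.01  0.28] q [-20.5 -33.  -22.2  73.4  12.7  67.3] F bed [ 0.7 -0.1  0.1] tq [0.02 0.38 0.05] op -0.3
[1.9 0.4 0.1] [ 0.04  0.01 -0.28]
t 1.8 rel bed mm (across,left,n) [ -0.86  -3.64 109.19] rv [ 0.07 -0.11  0.45] q [-20.6 -32.9 -22.2  73.3  12.6  67.3] F bed [-0.7  0.8  0.7] tq [-0.02  0.47  0.01] op 0.4
```

View pics/c1.png

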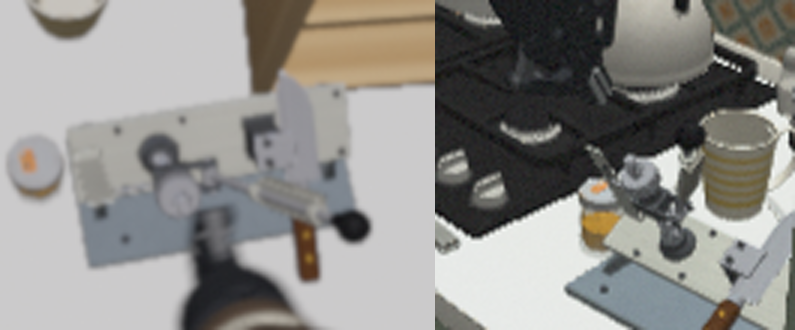

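```bash
python3 - <<'E'
from h import *
for p in[(195,280),(180,285),(165,285)]:
    X,e=tri((282.3,199.3),(255+p[0]/5.5,165+p[1]/5.5)); print(B.T@(X-COL)*1000,e)
E
```

```text
[ 4.04330832 57.70190207  6.57734074] 0.0023848316090703306
[ 3.79258752 62.6569338   2.99342946] 0.0028394454989731847
[ 4.63905371 67.8485735  -1.8397169 ] 0.006224300153716943
```

Emit:
{"name": "play_rows", "arguments": {"increments": [{"slide":[3,0.5,15],"angular":[0,0,-0.4],"claw":-1},{"slide":[0,0,15],"angular":[0,0,0],"claw":-1},{"slide":[0,0,10],"angular":[0,0,0],"claw":-1},{"slide":[0,0,0],"angular":[0,0,0],"claw":-1}]}}

```text
time: 2.2
ee_pos: [0.4903, -0.0965, 0.217]
tcp_rot: [150.2, 0.0, 96.0]
wrist_force: [-0.4, -0.0, 0.2]
opening: 0.0003
grasp_force: 0.0
```

```bash
python3 - <<'E'
from h import *
for i in range(3): rel(); bot.camera("top")
E
```

```text
t 2.2 rel bed mm (across,left,n) [-0.93  3.93 68.65] rv [ 0.19  0.15 -0.34] q [-18.3 -31.8 -25.5  68.6  11.7  68.6] F bed [-0.3  0.   0.3] tq [-0.04  0.42  0.05] op 0.3
t 2.25 rel bed mm (across,left,n) [-0.34  3.77 69.58] rv [ 0.12  0.12 -0.35] q [-18.3 -31.8 -25.5  68.6  11.7  68.6] F bed [-0.1  0.1  0.6] tq [-0.03  0.46  0.02] op -0.0
t 2.3 rel bed mm (across,left,n) [ 0.19  3.59 70.23] rv [ 0.06  0.09 -0.35] q [-18.3 -31.8 -25.4  68.7  11.8  68.6] F bed [ 0.1 -0.7 -0.1] tq [-0.03  0.41 -0.01] op 0.1
```

Emit:
{"name": "play_rows", "arguments": {"increments": [{"slide":[0,0,0],"angular":[0,0,0],"claw":-1},{"slide":[0,0,0],"angular":[0,0,0],"claw":-1},{"slide":[0,0,0],"angular":[0,0,0],"claw":-1}]}}

```text
time: 2.65
ee_pos: [0.4906, -0.0974, 0.2192]
tcp_rot: [150.0, 0.1, 95.9]
wrist_force: [0.2, 0.8, -0.4]
opening: -0.0002
grasp_force: 0.0
```

```bash
python3 - <<'E'
from h import *
for i in range(5): rel(); bot.camera("top")
E
```

```text
t 2.65 rel bed mm (across,left,n) [ 0.42  3.04 70.37] rv [ 0.02  0.05 -0.31] q [-18.3 -31.8 -25.4  68.6  11.7  68.6] F bed [ 0.1  0.8 -0.5] tq [-0.09  0.43  0.  ] op -0.2
t 2.7 rel bed mm (across,left,n) [ 0.33  3.07 70.26] rv [ 0.03  0.05 -0.31] q [-18.3 -31.8 -25.4  68.6  11.7  68.6] F bed [-0.4  0.1 -0.4] tq [-0.08  0.44  0.  ] op 0.1
t 2.75 rel bed mm (across,left,n) [ 0.29  3.05 70.2 ] rv [ 0.03  0.05 -0.31] q [-18.3 -31.8 -25.4  68.6  11.7  68.6] F bed [-0.1  0.   0.2] tq [-0.08  0.44 -0.  ] op 0.1
t 2.8 rel bed mm (across,left,n) [ 0.24  3.1  70.13] rv [ 0.04  0.06 -0.31] q [-18.3 -31.8 -25.4  68.6  11.7  68.6] F bed [0.1 0.2 0. ] tq [-0.06  0.48 -0.03] op -0.5
t 2.85 rel bed mm (across,left,n) [ 0.2   3.08 70.06] rv [ 0.04  0.06 -0.31] q [-18.3 -31.8 -25.4  68.6  11.7  68.6] F bed [ 0.2 -0.7  0.6] tq [-0.01  0.46  0.02] op 0.3
```

Emit:
{"name": "play_rows", "arguments": {"increments": [{"slide":[-3,0,8],"angular":[0,0,0.3],"claw":-1},{"slide":[0,0,5],"angular":[0,0,0],"claw":-1},{"slide":[0,0,0],"angular":[0,0,0],"claw":-1},{"slide":[0,0,0],"angular":[0,0,0],"claw":-1},{"slide":[0,0,1],"angular":[0,0,0],"claw":-1},{"slide":[0,0,1],"angular":[0,0,0],"claw":-1},{"slide":[0,0,0],"angular":[0,0,0],"claw":-1}]}}

```text
time: 3.6
ee_pos: [0.4984, -0.0995, 0.2057]
tcp_rot: [150.0, -0.0, 95.6]
wrist_force: [0.7, -0.3, 0.3]
opening: 0.0001
grasp_force: 0.0
```

Emit:
{"name": "play_rows", "arguments": {"increments": [{"slide":[0,0,1],"angular":[0,0,0],"claw":-1},{"slide":[0,0,1],"angular":[0,0,0],"claw":-1},{"slide":[0,0,0],"angular":[0,0,0],"claw":-1}]}}

```text
time: 3.9
ee_pos: [0.4994, -0.0994, 0.2038]
tcp_rot: [150.1, -0.1, 95.6]
wrist_force: [-0.6, 0.5, 0.3]
opening: 0.0002
grasp_force: 0.0
```

```bash
python3 -c "
from h import *
rel()"
```

```text
t 3.9 rel bed mm (across,left,n) [ 0.12  0.17 52.86] rv [ 0.05  0.07 -0.01] q [-18.2 -30.9 -26.6  66.5  11.7  69. ] F bed [-0.3  0.5  0.5] tq [-0.02  0.41  0.  ] op 0.2
```

Emit:
{"name": "play_rows", "arguments": {"increments": [{"slide":[0,0,1],"angular":[0,0,0],"claw":-1},{"slide":[0,0,1],"angular":[0,0,0],"claw":-1},{"slide":[0,0,0],"angular":[0,0,0],"claw":-1}]}}

```text
time: 4.2
ee_pos: [0.5004, -0.0993, 0.2021]
tcp_rot: [150.1, -0.1, 95.6]
wrist_force: [0.1, 0.3, -0.9]
opening: 0.0
grasp_force: 0.0
```

Emit:
{"name": "play_rows", "arguments": {"increments": [{"slide":[0,0,1],"angular":[0,0,0],"claw":-1},{"slide":[0,0,1],"angular":[0,0,0],"claw":-1},{"slide":[0,0,0],"angular":[0,0,0],"claw":-1}]}}

```text
time: 4.5
ee_pos: [0.5014, -0.0992, 0.2004]
tcp_rot: [150.1, -0.1, 95.6]
wrist_force: [0.2, 0.2, -0.4]
opening: -0.0002
grasp_force: 0.0
```

Emit:
{"name": "play_rows", "arguments": {"increments": [{"slide":[0,0,1],"angular":[0,0,0],"claw":-1},{"slide":[0,0,1],"angular":[0,0,0],"claw":-1},{"slide":[0,0,0],"angular":[0,0,0],"claw":-1}]}}

```text
time: 4.8
ee_pos: [0.5023, -0.0991, 0.1986]
tcp_rot: [150.1, -0.1, 95.6]
wrist_force: [-0.0, 0.2, -0.1]
opening: -0.0
grasp_force: 0.0
```

```bash
python3 -c "
from h import *
rel()"
```

```text
t 4.8 rel bed mm (across,left,n) [ 0.07  0.16 46.82] rv [ 0.06  0.07 -0.01] q [-18.  -30.6 -27.   65.8  11.6  69.2] F bed [-0.   0.2 -0. ] tq [-0.03  0.43  0.04] op -0.0
```

Emit:
{"name": "play_rows", "arguments": {"increments": [{"slide":[0,0,1],"angular":[0,0,0],"claw":-1},{"slide":[0,0,1],"angular":[0,0,0],"claw":-1},{"slide":[0,0,0],"angular":[0,0,0],"claw":-1}]}}

```text
time: 5.1
ee_pos: [0.5033, -0.099, 0.1969]
tcp_rot: [150.1, -0.1, 95.6]
wrist_force: [-0.1, -0.5, -0.8]
opening: -0.0001
grasp_force: 0.0
```

Emit:
{"name": "play_rows", "arguments": {"increments": [{"slide":[0,0,1],"angular":[0,0,0],"claw":-1},{"slide":[0,0,1],"angular":[0,0,0],"claw":-1},{"slide":[0,0,0],"angular":[0,0,0],"claw":-1}]}}

```text
time: 5.4
ee_pos: [0.5043, -0.0989, 0.1951]
tcp_rot: [150.1, -0.1, 95.6]
wrist_force: [0.3, 0.4, -0.3]
opening: -0.0001
grasp_force: 0.0
```

```bash
python3 - <<'E'
from h import *
import cv2
rel()
a=bot.camera("top")[170:250,270:370];b=bot.camera("scene")[175:255,260:360]
f=lambda i:cv2.resize(i,None,fx=4,fy=4,interpolation=cv2.INTER_CUBIC)
cv2.imwrite("pics/c2.png",np.hstack([f(a),f(b)])[:,:,::-1])
o=bot.get_obs(); R=Ro.from_euler('xyz',o['tcp_rot'],degrees=True).as_matrix(); p=o['ee_pos']+R[:,2]*.019
print((proj('top',p)-[270,170])*4,(proj('scene',p)-[260,175])*4+[400,0])
E
```

```text
t 5.4 rel bed mm (across,left,n) [ 0.08  0.16 42.83] rv [ 0.06  0.07 -0.01] q [-17.9 -30.4 -27.2  65.3  11.5  69.3] F bed [ 0.1  0.3 -0.5] tq [-0.03  0.51  0.03] op -0.1
[180.57658407 184.49329907] [540.63169123 115.62776148]
```

View pics/c2.png

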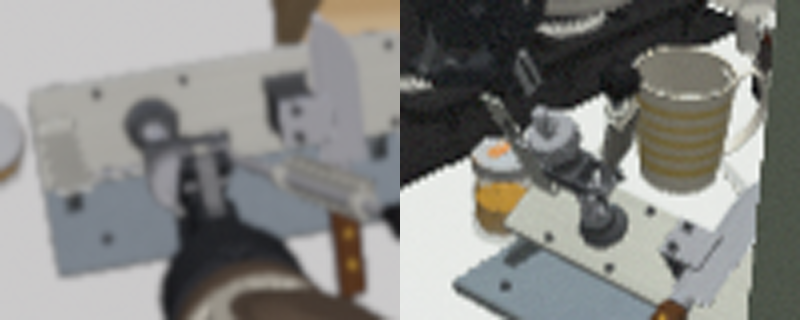

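The top view shows the shut fingers at about (207,155–210), right of the collar. The scene view shows them ending at about (537,92), above the mast tip at (545,115). My projected tip doesn't match, so I'll check how the pictures relate to the robot's pose.

```bash
python3 - <<'E'
from h import *
import cv2
np.set_printoptions(precision=1,suppress=True)
o=bot.get_obs(); R=Ro.from_euler('xyz',o['tcp_rot'],degrees=True).as_matrix()
out=[]
for n,(y,x) in (("top",(185,290)),("scene",(170,275))):
    im=bot.camera(n)[:,:,::-1]; ref=cv2.imread(f"pics/{n}0.png")
    d=cv2.absdiff(im,ref).max(2)
    for k,I in enumerate((im,ref)):
        c=cv2.resize(I[y:y+42,x:x+56],None,fx=7,fy=7,interpolation=cv2.INTER_CUBIC)
        if k==0:
            for s in (.019,0,-.03,-.05):
                p=(proj(n,o['ee_pos']+R[:,2]*s)-[x,y])*7+3; cv2.circle(c,tuple(int(v) for v in p),3,(0,0,255),1)
        out.append(c)
cv2.imwrite("pics/c3.png",np.vstack([np.hstack(out[:2]),np.hstack(out[2:])]))
E
```

```text
(no output)
```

View pics/c3.png

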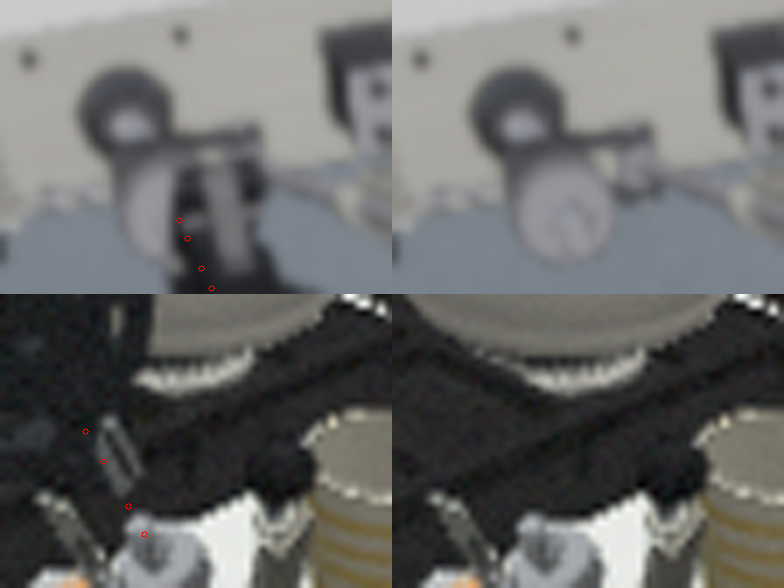

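```bash
python3 - <<'E'
from h import *
np.set_printoptions(precision=2,suppress=True)
o=bot.get_obs(); R=Ro.from_euler('xyz',o['tcp_rot'],degrees=True).as_matrix(); tip=o['ee_pos']+R[:,2]*.019
for s,t in [((293.3,198.5),(321,208.1)),((294.5,199.5),(321,208.1)),((293.3,198.5),(321,210))]:
    X,e=tri(s,t); print(X,e, B.T@(X-tip)*1000, B.T@(X-COL)*1000)
print(tip)
# ambiguity: what top-ray point closest to tool axis
E
```

```text
[ 0.52 -0.1   0.2 ] 0.024691640640860192 [13.22 -6.39 17.53] [13.42 -6.25 41.56]
[ 0.52 -0.11  0.2 ] 0.022194345832300705 [12.86 -7.64 13.43] [13.06 -7.5  37.46]
[ 0.51 -0.1   0.2 ] 0.020909003321366144 [10.96 -6.7  19.82] [11.16 -6.56 43.85]
[ 0.51 -0.1   0.18]
```

```bash
python3 - <<'E'
from h import *
np.set_printoptions(precision=2,suppress=True)
o=bot.get_obs(); R=Ro.from_euler('xyz',o['tcp_rot'],degrees=True).as_matrix()
for s,t in [((124,161),(225,215)),((135,196),(218,168)),((110,126),(235,268))]:
    X,e=tri((275+s[0]/7-.4,170+s[1]/7-.4),(290+t[0]/7-.4,185+t[1]/7-.4)); print(X,e, B.T@(X-o['ee_pos'])*1000)
from itertools import product
for a,n in product((10,16,22),(0,20,40)):
    p=o['ee_pos']+B@[a/1000,0,n/1000]; print(a,n,(proj('top',p)-[290,185]+.4)*7,(proj('scene',p)-[275,170]+.4)*7)
E
```

```text
[ 0.5  -0.11  0.22] 0.010270937222589099 [11.09 -7.01 26.09]
[ 0.52 -0.1   0.2 ] 0.02127924632263486 [14.24 -6.4   0.69]
[ 0.48 -0.11  0.24] 0.00029529395469353215 [ 6.75 -8.06 52.76]
10 0 [183.71 210.26] [143.55 193.02]
10 20 [192.96 229.41] [126.89 163.15]
10 40 [202.56 249.25] [109.8  132.51]
16 0 [181.4  193.27] [152.58 181.4 ]
16 20 [190.63 212.13] [136.07 151.43]
16 40 [200.2  231.69] [119.12 120.68]
22 0 [179.09 176.21] [161.59 169.81]
22 20 [188.29 194.8 ] [145.21 139.73]
22 40 [197.83 214.08] [128.41 108.88]
```

```bash
python3 - <<'E'
from h import *
import cv2
np.set_printoptions(precision=1,suppress=True)
o=bot.get_obs()
im=bot.camera("top")[:,:,::-1]; ref=cv2.imread("pics/top0.png")
d=(cv2.absdiff(im,ref).max(2)>25)
d=cv2.morphologyEx(d.astype(np.uint8),cv2.MORPH_OPEN,np.ones((2,2)))
for r in range(200,262,3):
    c=np.where(d[r,295:350])[0]+295
    print(r,c.min() if len(c) else None,c.max() if len(c) else None,len(c), c.mean() if len(c) else '')
for n in range(-20,200,20): print(n,proj('top',o['ee_pos']+B@[0,0,n/1000]))
g=im.mean(2)
for r in (208,211,214,217,220): print(r,g[r,308:332].astype(int),ref[r,308:332].mean(1).astype(int))
E
```

```text
200 None None 0 
203 None None 0 
206 None None 0 
209 318 327 10 322.5
212 315 328 10 321.1
215 315 327 9 319.8888888888889
218 315 327 11 320.54545454545456
221 315 329 14 321.85714285714283
224 316 330 15 323.0
227 315 335 21 325.0
230 315 341 27 328.0
233 315 344 30 329.5
236 312 346 35 329.0
239 311 348 38 329.5
242 310 349 40 329.5
245 310 349 40 329.5
248 311 349 39 330.0
251 311 349 39 330.0
254 312 349 38 330.5
257 314 349 36 331.5
260 314 349 36 331.5
-20 [315.1 216. ]
0 [316.4 218.7]
20 [317.7 221.5]
40 [319.1 224.4]
60 [320.5 227.4]
80 [322.  230.5]
100 [323.5 233.7]
120 [325.1 237.1]
140 [326.8 240.6]
160 [328.5 244.3]
180 [330.3 248.1]
208 [ 85  89  99 109 115 117 109 102  96  90  97 112 119 116 102  84  69  66
  82 112 134 146 151 150] [ 83  88 100 108 115 119 119 122 121 119 123 139 155 154 133 132 136 132
 128 131 137 145 150 150]
211 [112 128 142 149 151 146 121  81  59  58  71 102 116 119 116 105  72  48
  46  63  91 110 115 115] [111 128 141 147 149 150 151 150 150 150 148 141 127 112 102 111 119 118
 107  92  96 110 115 115]
214 [134 147 151 151 150 139  99  52  34  38  45  70 102 114 115 110  93  83
  88 107 123 131 132 132] [133 146 150 151 149 147 145 141 135 141 147 149 145 127 113 107 110 121
 128 125 127 130 130 131]
217 [133 147 151 149 144 134  89  54  77  85  80  74  85 107 114 115 106  80
  90 120 131 132 132 132] [132 146 150 149 143 144 146 151 151 143 138 145 143 129 127 129 131 130
 130 131 131 131 131 131]
220 [128 129 139 146 145 127  90  49  28  32  41  42  60  93 109 112 107  86
  64  70  96 121 131 133] [126 129 138 145 148 146 138 141 147 147 138 129 126 128 129 129 130 129
 129 130 132 133 133 132]
```

```bash
python3 - <<'E'
from h import *
np.set_printoptions(precision=1,suppress=True)
e=bot.get_obs()['ee_pos']
for n,ps in (("top",[(321,208.5),(321,213),(321.5,220)]),("scene",[(294,197.5),(292.4,192.6),(290.3,187.6)])):
  for p in ps:
    o,d=ray(n,p); o=B.T@(o-e); d=B.T@d
    print(n,p,*[ (o+d*(l/1000-o[1])/d[1])*1000 for l in (0,-6,-12)])
E
```

```text
top (321, 208.5) [ 61.2   0.  113.5] [44.4 -6.  63.9] [ 27.6 -12.   14.4]
top (321, 213) [ 48.    0.  103.4] [30.5 -6.  53.3] [ 13.  -12.    3.2]
top (321.5, 220) [29.9  0.  96. ] [11.3 -6.  45.4] [ -7.2 -12.   -5.1]
scene (294, 197.5) [6.6 0.  3. ] [ 3.2 -6.  11. ] [ -0.1 -12.   19. ]
scene (292.4, 192.6) [ 9.6  0.  22. ] [ 6.3 -6.  29.8] [  2.9 -12.   37.6]
scene (290.3, 187.6) [11.4  0.  42.4] [ 8.1 -6.  50. ] [  4.7 -12.   57.7]
```

```bash
python3 - <<'E'
from h import *
import cv2
im=bot.camera("scene")[:,:,::-1]; ref=cv2.imread("pics/scene0.png")
d=cv2.absdiff(im,ref).max(2)
print("cols 272..310")
for r in range(180,222): print(r,''.join('#' if v>40 else '+' if v>18 else '.' for v in d[r,262:312]))
print(np.round([proj("scene",bot.get_obs()['ee_pos']+B@np.array(v)/1000) for v in ([0,0,0],[0,0,-19],[14,0,-19],[-14,0,-19])],1))
E
```

```text
cols 272..310
180 ............................+####.................
181 ..............................+.#.................
182 ...+..........+....+..............................
183 .............+.........+..........................
184 .....+..........+.++..............................
185 .....++.......+.............+.....................
186 ....+++...............++.....+....................
187 ....++......................#+....................
188 ....+++...........++.......+##....................
189 ...++++++++......+++.......+##+...................
190 ...+++..+###+...+++........#.+#...................
191 ..+#+.+.#++++..............#+.++..+...............
192 ..+++.####.................#+.+#+.................
193 ..+++#####+......+.........##+.##.................
194 ..#+######............+....+##++#.................
195 ....#####+.........++......+###.#+................
196 ......#++..+.......+........+##+..................
197 .............................+##........+.........
198 .............................++...................
199 .....................................
[... 584 characters left out ...]
..................................
211 ..................................................
212 ..................................................
213 ..................................................
214 ..................................................
215 ..................................................
216 ..................................................
217 ..................................................
218 ..................................................
219 ..................................................
220 ..................................................
221 ..................................................
[[292.9 199.9]
 [295.2 203.9]
 [298.2 200. ]
 [292.2 207.8]]
```

Emit:
{"name": "play_rows", "arguments": {"increments": [{"slide":[0,0,0],"angular":[0,0,0],"claw":1},{"slide":[0,0,0],"angular":[0,0,0],"claw":1},{"slide":[0,0,0],"angular":[0,0,0],"claw":1},{"slide":[0,0,0],"angular":[0,0,0],"claw":1},{"slide":[0,0,0],"angular":[0,0,0],"claw":1},{"slide":[0,0,0],"angular":[0,0,0],"claw":1}]}}

```text
time: 6.3
ee_pos: [0.5043, -0.0989, 0.1953]
tcp_rot: [150.0, -0.1, 95.6]
wrist_force: [0.5, 0.2, -0.7]
opening: 0.0848
grasp_force: 0.0
```

```bash
python3 - <<'E'
from h import *
import cv2
rel()
e=bot.get_obs()['ee_pos']
W=[]
for n,(x,y) in (("top",(285,180)),("scene",(255,165))):
    im=bot.camera(n)[:,:,::-1]; c=cv2.resize(im[y:y+75,x:x+66],None,fx=6,fy=6,interpolation=cv2.INTER_CUBIC)
    c=np.clip(c.astype(float)*1.6,0,255).astype(np.uint8)
    for a in(-42,42):
        for l in (-11,11):
            q=[tuple(int(v) for v in (proj(n,e+B@np.array([a,l,k])/1000)-[x,y]+.4)*6) for k in (-6,30)]
            cv2.line(c,q[0],q[1],(0,0,255),1)
    W.append(c)
cv2.imwrite("pics/c4.png",np.hstack(W))
E
```

```text
t 6.3 rel bed mm (across,left,n) [ 0.16  0.15 42.99] rv [ 0.05  0.06 -0.01] q [-17.9 -30.4 -27.2  65.3  11.5  69.3] F bed [ 0.1  0.1 -0.9] tq [-0.03  0.45 -0.  ] op 84.8
```

View pics/c4.png

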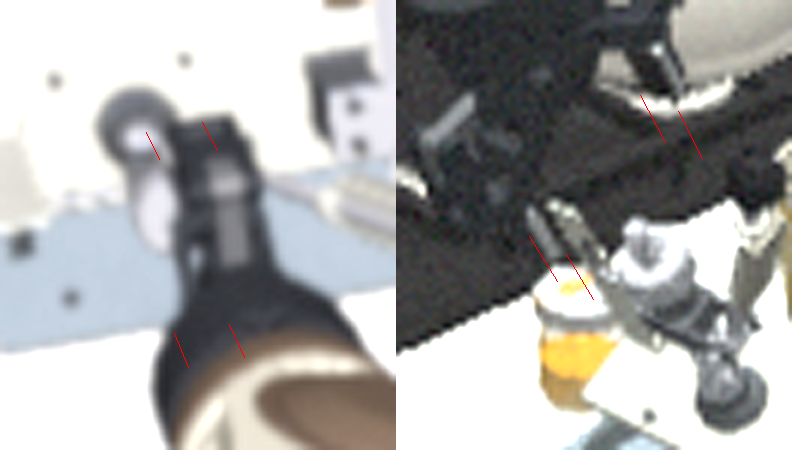

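```bash
python3 - <<'E'
from h import *
np.set_printoptions(precision=1,suppress=True)
e=bot.get_obs()['ee_pos']
for s in [(678,105),(668,100),(685,100),(678,95)]:
    X,er=tri((255+(s[0]-396)/6-.4,165+s[1]/6-.4),(285+208/6-.4,180+118/6-.4)); print(X*1000,er*1000,B.T@(X-e)*1000)
for z in (.15,.2,.25): print(plane('top',(285+208/6-.4,180+118/6-.4),z),plane('scene',(255+282/6-.4,165+105/6-.4),z))
for n in C: print(n,[np.round(proj(n,np.array(v)),1) for v in([.5043,-.0989,.1953],)],ray(n,(C[n]['cx'],C[n]['cy'])))
E
```

```text
[ 536.2 -103.1  241.3] 7.6147601239656835 [50.1 -7.3 24.1]
[ 533.9 -101.7  244.6] 11.400775080509405 [49.8 -5.6 28.1]
[ 537.2 -104.   243.3] 4.05469192473654 [51.9 -8.2 25.4]
[ 535.5 -102.9  246.4] 6.5482314583776695 [52.  -7.  28.9]
[ 0.6 -0.1  0.1] [0.7 0.  0.2]
[ 0.5 -0.1  0.2] [ 0.6 -0.   0.2]
[ 0.5 -0.1  0.2] [ 0.5 -0.1  0.3]
scene [array([292.9, 200. ])] (array([-0.2, -0.9,  0.8]), array([ 0.6,  0.6, -0.5]))
top [array([316.4, 218.7])] (array([ 0.3, -0. ,  1.3]), array([ 0.2, -0. , -1. ]))
```

The open fingers sit about 30 mm higher along the normal, and 7 mm further right, than the reported pose implies. That fits with there being no contact so far. I'll probe further down, gently.

Emit:
{"name": "play_rows", "arguments": {"increments": [{"slide":[3,0,0],"angular":[0,0,0],"claw":-1},{"slide":[3,0,0],"angular":[0,0,0],"claw":-1},{"slide":[0,0,0],"angular":[0,0,0],"claw":-1},{"slide":[0,0,0],"angular":[0,0,0],"claw":-1},{"slide":[0,0,1],"angular":[0,0,0],"claw":-1},{"slide":[0,0,1],"angular":[0,0,0],"claw":-1},{"slide":[0,0,1],"angular":[0,0,0],"claw":-1},{"slide":[0,0,0],"angular":[0,0,0],"claw":-1}]}}

```text
time: 7.2
ee_pos: [0.5052, -0.0928, 0.1925]
tcp_rot: [150.1, -0.1, 95.6]
wrist_force: [0.5, 0.5, 0.0]
opening: -0.0002
grasp_force: 0.0
```

Emit:
{"name": "play_rows", "arguments": {"increments": [{"slide":[0,0,1],"angular":[0,0,0],"claw":-1},{"slide":[0,0,1],"angular":[0,0,0],"claw":-1},{"slide":[0,0,1],"angular":[0,0,0],"claw":-1},{"slide":[0,0,0],"angular":[0,0,0],"claw":-1}]}}

```text
time: 7.6
ee_pos: [0.5067, -0.0927, 0.1899]
tcp_rot: [150.1, -0.1, 95.6]
wrist_force: [0.1, 0.2, 0.5]
opening: 0.0
grasp_force: 0.0
```

```bash
python3 -c "
from h import *
rel()"
```

```text
t 7.6 rel bed mm (across,left,n) [ 0.07  6.17 36.83] rv [ 0.06  0.07 -0.  ] q [-16.9 -30.5 -27.9  64.6  11.1  70.3] F bed [0.4 0.2 0.4] tq [-0.07  0.42 -0.02] op 0.0
```

Emit:
{"name": "play_rows", "arguments": {"increments": [{"slide":[0,0,1],"angular":[0,0,0],"claw":-1},{"slide":[0,0,1],"angular":[0,0,0],"claw":-1},{"slide":[0,0,1],"angular":[0,0,0],"claw":-1},{"slide":[0,0,0],"angular":[0,0,0],"claw":-1}]}}

```text
time: 8.0
ee_pos: [0.5082, -0.0925, 0.1873]
tcp_rot: [150.1, -0.1, 95.6]
wrist_force: [0.1, -0.4, -0.3]
opening: 0.0002
grasp_force: 0.0
```

Emit:
{"name": "play_rows", "arguments": {"increments": [{"slide":[0,0,1],"angular":[0,0,0],"claw":-1},{"slide":[0,0,1],"angular":[0,0,0],"claw":-1},{"slide":[0,0,1],"angular":[0,0,0],"claw":-1},{"slide":[0,0,0],"angular":[0,0,0],"claw":-1}]}}

```text
time: 8.4
ee_pos: [0.5097, -0.0923, 0.1847]
tcp_rot: [150.1, -0.1, 95.6]
wrist_force: [-0.7, 0.5, 0.3]
opening: -0.0
grasp_force: 0.0
```

```bash
python3 - <<'E'
from h import *
import cv2
rel()
for n,(r0,r1,c0,c1) in (("scene",(184,214,270,310)),("top",(200,226,305,335))):
    im=bot.camera(n)[:,:,::-1]; ref=cv2.imread(f"pics/{n}0.png"); d=cv2.absdiff(im,ref).max(2)
    print(n)
    for r in range(r0,r1): print(r,''.join('#' if v>40 else '+' if v>18 else '.' for v in d[r,c0:c1]))
E
```

```text
t 8.4 rel bed mm (across,left,n) [ 0.07  6.19 30.83] rv [ 0.06  0.07 -0.01] q [-16.7 -30.1 -28.3  63.8  11.   70.4] F bed [-0.4  0.6  0.5] tq [-0.1   0.45  0.02] op -0.0
scene
184 ...+....+..+.....+......................
185 ....+..+................................
186 ...+..............+.....................
187 .+..+...................................
188 ...+.+..+....+.+....+...................
189 +..................+#.+.................
190 +.........++.......###..................
191 #+#+....++++.......++++...+.............
192 ####+..++.++.......#.##.................
193 ##.++++++.......+.+#++#+................
194 #+................###.##................
195 #++.......+..+....+###+#+...............
196 ++++..+..+.........+##.+#...............
197 ..+++...............##+++...............
198 ..........+..........##.................
199 .....................##.................
200 .....................++.................
201 ........................................
202 ........................................
203 ........................................
204 ....................
[... 639 characters left out ...]

206 .............+###+............
207 .......++++..+####+...........
208 ......+###+...####+...........
209 ......#####+..+####...........
210 .....+#####++++####...........
211 .....+######+++###+...........
212 .....+######+++##+............
213 .....+######+++#+.............
214 .....+######++++++............
215 .....#######++++##+...........
216 .....#######++++##............
217 .....########+++##+...........
218 .....########+++###+..........
219 .....+#######+++####..........
220 .....+########++####+.........
221 .....+###############.........
222 .....+###############+........
223 .....+################+.......
224 .....+##################++....
225 .....+#####################+..
```

Emit:
{"name": "play_rows", "arguments": {"increments": [{"slide":[0,0,1],"angular":[0,0,0],"claw":-1},{"slide":[0,0,1],"angular":[0,0,0],"claw":-1},{"slide":[0,0,1],"angular":[0,0,0],"claw":-1},{"slide":[0,0,1],"angular":[0,0,0],"claw":-1},{"slide":[0,0,0],"angular":[0,0,0],"claw":-1}]}}

```text
time: 9.0
ee_pos: [0.5117, -0.0922, 0.1812]
tcp_rot: [150.1, -0.1, 95.6]
wrist_force: [-0.4, 0.4, 0.1]
opening: -0.0004
grasp_force: 0.0
```

Emit:
{"name": "play_rows", "arguments": {"increments": [{"slide":[0,0,1],"angular":[0,0,0],"claw":-1},{"slide":[0,0,1],"angular":[0,0,0],"claw":-1},{"slide":[0,0,0],"angular":[0,0,0],"claw":-1}]}}

```text
time: 9.3
ee_pos: [0.5127, -0.092, 0.1795]
tcp_rot: [150.1, -0.1, 95.6]
wrist_force: [0.0, -0.1, -0.1]
opening: 0.0001
grasp_force: 0.0
```

Emit:
{"name": "play_rows", "arguments": {"increments": [{"slide":[0,0,1],"angular":[0,0,0],"claw":-1},{"slide":[0,0,1],"angular":[0,0,0],"claw":-1},{"slide":[0,0,0],"angular":[0,0,0],"claw":-1}]}}

```text
time: 9.6
ee_pos: [0.5137, -0.092, 0.1778]
tcp_rot: [150.1, -0.1, 95.6]
wrist_force: [0.7, 0.6, 0.1]
opening: -0.0
grasp_force: 0.0
```

```bash
python3 - <<'E'
from h import *
import cv2
rel()
for n,(r0,r1,c0,c1) in (("scene",(186,214,270,310)),("top",(200,220,305,335))):
    im=bot.camera(n)[:,:,::-1]; ref=cv2.imread(f"pics/{n}0.png"); d=cv2.absdiff(im,ref).max(2)
    print(n)
    for r in range(r0,r1): print(r,''.join('#' if v>40 else '+' if v>18 else '.' for v in d[r,c0:c1]))
E
```

```text
t 9.6 rel bed mm (across,left,n) [ 0.08  6.18 22.87] rv [ 0.06  0.07 -0.01] q [-16.5 -29.7 -28.8  62.8  10.9  70.6] F bed [ 0.7  0.5 -0.3] tq [-0.08  0.42  0.05] op -0.0
scene
186 ......+....++.+......+..................
187 ...............+...++...................
188 .++++++.+.+.............................
189 .....+.....+............................
190 +....++......+..........................
191 #+.................+.#+.................
192 ##.+......+....+....+##.................
193 ##.+++++..+.++......++#+................
194 #++##+..+++........+#.##................
195 +.....+++..........+#++#+...............
196 ....+..............+##.+#...............
197 .+++++.......+.+....##++#+..............
198 ..+...+...##+........##.+#..............
199 +.+.......###+.......+#+.+..............
200 ..+.........+#.......+##+...............
201 ......................##................
202 ......................++................
203 ........................................
204 ........................................
205 ........................................
206 ....................
[... 339 characters left out ...]

200 ..............................
201 ..............................
202 ..............................
203 ..............................
204 ..............................
205 ..............+++.............
206 .......++....+###+............
207 .....++##+....####............
208 .....+###+....####............
209 .....#####++++####............
210 .....######+++####............
211 .....#######++###+............
212 .....#######+++#+.............
213 .....######++++#+.............
214 .....######++++##+............
215 .....#######+++##+............
216 ....+#######+++##+............
217 ....+########++###+...........
218 ....+########++####+..........
219 ....+###############..........
```

Emit:
{"name": "play_rows", "arguments": {"increments": [{"slide":[0,0,1],"angular":[0,0,0],"claw":-1},{"slide":[0,0,1],"angular":[0,0,0],"claw":-1},{"slide":[0,0,0],"angular":[0,0,0],"claw":-1}]}}

```text
time: 10.0
ee_pos: [0.5147, -0.0919, 0.1761]
tcp_rot: [150.1, -0.1, 95.6]
wrist_force: [-0.1, 0.0, 1.1]
opening: 0.0
grasp_force: 0.0
```

Emit:
{"name": "play_rows", "arguments": {"increments": [{"slide":[0,0,1],"angular":[0,0,0],"claw":-1},{"slide":[0,0,1],"angular":[0,0,0],"claw":-1},{"slide":[0,0,0],"angular":[0,0,0],"claw":-1}]}}

```text
time: 10.3
ee_pos: [0.5157, -0.0918, 0.1743]
tcp_rot: [150.1, -0.1, 95.6]
wrist_force: [0.1, -0.8, 0.2]
opening: 0.0003
grasp_force: 0.0
```

```bash
python3 - <<'E'
from h import *
import cv2
rel()
W=[]
for n,(x,y) in (("top",(290,185)),("scene",(265,170))):
    im=bot.camera(n)[:,:,::-1]; c=cv2.resize(im[y:y+50,x:x+50],None,fx=8,fy=8,interpolation=cv2.INTER_CUBIC)
    W.append(np.clip((c/255.)**.45*255,0,255).astype(np.uint8))
cv2.imwrite("pics/c5.png",np.hstack(W))
E
```

```text
t 10.3 rel bed mm (across,left,n) [ 0.05  6.19 18.85] rv [ 0.06  0.07 -0.01] q [-16.4 -29.5 -29.1  62.3  10.8  70.7] F bed [ 0.1 -0.8  0.2] tq [-0.14  0.48 -0.05] op 0.3
```

View pics/c5.png

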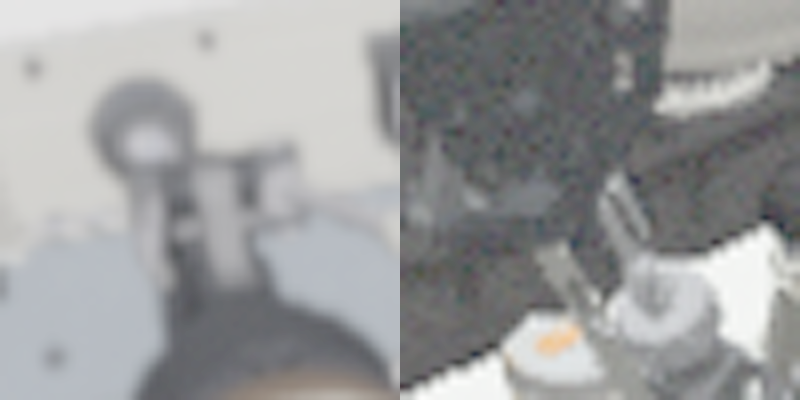

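The bar's lower end (640,258) now sits just above the mast tip (650,275), in line with the mast. In the top view the fingers sit over the collar.

Emit:
{"name": "play_rows", "arguments": {"increments": [{"slide":[0,0,1],"angular":[0,0,0],"claw":-1},{"slide":[0,0,1],"angular":[0,0,0],"claw":-1},{"slide":[0,0,0],"angular":[0,0,0],"claw":-1}]}}

```text
time: 10.7
ee_pos: [0.5167, -0.0917, 0.1726]
tcp_rot: [150.1, -0.1, 95.6]
wrist_force: [-0.1, -0.1, -0.6]
opening: 0.0001
grasp_force: 0.0
```

Emit:
{"name": "play_rows", "arguments": {"increments": [{"slide":[0,0,1],"angular":[0,0,0],"claw":-1},{"slide":[0,0,1],"angular":[0,0,0],"claw":-1},{"slide":[0,0,0],"angular":[0,0,0],"claw":-1}]}}

```text
time: 11.0
ee_pos: [0.5175, -0.0916, 0.1717]
tcp_rot: [150.0, -0.0, 95.6]
wrist_force: [-6.9, -0.2, 5.7]
opening: 0.0005
grasp_force: 4.3
```

Emit:
{"name": "play_rows", "arguments": {"increments": [{"slide":[0,0,1],"angular":[0,0,0],"claw":-1},{"slide":[0,0,1],"angular":[0,0,0],"claw":-1},{"slide":[0,0,0],"angular":[0,0,0],"claw":-1}]}}

```text
time: 11.3
ee_pos: [0.5177, -0.0916, 0.1716]
tcp_rot: [150.0, -0.0, 95.6]
wrist_force: [-25.9, 0.2, 21.1]
opening: -0.0004
grasp_force: 15.1
```

```bash
python3 - <<'E'
from h import *
import cv2
rel()
for n,(r0,r1,c0,c1) in (("scene",(190,214,270,310)),):
    im=bot.camera(n)[:,:,::-1]; ref=cv2.imread(f"pics/{n}0.png"); d=cv2.absdiff(im,ref).max(2)
    for r in range(r0,r1): print(r,''.join('#' if v>40 else '+' if v>18 else '.' for v in d[r,c0:c1]))
E
```

```text
t 11.3 rel bed mm (across,left,n) [ 0.47  6.1  15.41] rv [0.01 0.   0.01] q [-16.2 -29.3 -29.3  61.8  10.7  70.9] F bed [-11.8   2.8  31.1] tq [0.23 3.07 0.24] op -0.4
190 +.......................................
191 ++...+.......+.......+..................
192 ##....................+.................
193 ##..........++.++....##+................
194 #+..+.......+........###................
195 +..+#+.++.+.........+#+#+...............
196 ....+#....+...+.....+#.+#+..............
197 .............+......+#+.##..............
198 ..........+#+........##++#+.............
199 ..........#####......+##.##.............
200 ...........+###+.....++#+.#.............
201 ............++++......++.#+.............
202 .......................+##+.............
203 .......................##...............
204 .......................++...............
205 ........................................
206 ........................................
207 ........................................
208 ........................................
209 ........................................
210 ........................................
211 ........................................
212 ........................................
213 ........................................
```

Contact came at n≈15.5, so that is the mast end. Now I'll probe the collar's top from the side with the same shut fingers.

Emit:
{"name": "play_rows", "arguments": {"increments": [{"slide":[0,0,-6],"angular":[0,0,0],"claw":-1},{"slide":[0,0,-2],"angular":[0,0,0],"claw":-1},{"slide":[11,0,0],"angular":[0,0,0],"claw":-1},{"slide":[11,0,0],"angular":[0,0,0],"claw":-1},{"slide":[0,0,5],"angular":[0,0,0],"claw":-1},{"slide":[0,0,3],"angular":[0,0,0],"claw":-1},{"slide":[0,0,0],"angular":[0,0,0],"claw":-1}]}}

```text
time: 12.05
ee_pos: [0.5164, -0.0693, 0.1683]
tcp_rot: [150.1, -0.1, 95.7]
wrist_force: [0.5, 0.0, 0.1]
opening: -0.0003
grasp_force: 0.0
```

```bash
python3 -c "
from h import *
rel()"
```

```text
t 12.05 rel bed mm (across,left,n) [-0.39 28.49 12.17] rv [ 0.11  0.1  -0.03] q [-13.  -30.4 -30.3  61.6   9.3  73.7] F bed [ 0.5 -0.  -0.2] tq [-0.01  0.49  0.03] op -0.3
```

Emit:
{"name": "play_rows", "arguments": {"increments": [{"slide":[0,0,2],"angular":[0,0,0],"claw":-1},{"slide":[0,0,2],"angular":[0,0,0],"claw":-1},{"slide":[0,0,2],"angular":[0,0,0],"claw":-1},{"slide":[0,0,0],"angular":[0,0,0],"claw":-1}]}}

```text
time: 12.45
ee_pos: [0.5195, -0.0694, 0.1638]
tcp_rot: [150.1, -0.1, 95.6]
wrist_force: [-0.4, -0.3, -1.3]
opening: -0.0005
grasp_force: 0.0
```

```bash
python3 -c "
from h import *
rel()"
```

```text
t 12.45 rel bed mm (across,left,n) [-0.07 28.06  6.71] rv [0.07 0.06 0.01] q [-12.9 -30.1 -30.6  60.8   9.2  73.8] F bed [-1.  -0.3 -0.9] tq [-0.02  0.44 -0.01] op -0.5
```

Emit:
{"name": "play_rows", "arguments": {"increments": [{"slide":[0,0,2],"angular":[0,0,0],"claw":-1},{"slide":[0,0,2],"angular":[0,0,0],"claw":-1},{"slide":[0,0,2],"angular":[0,0,0],"claw":-1},{"slide":[0,0,2],"angular":[0,0,0],"claw":-1},{"slide":[0,0,0],"angular":[0,0,0],"claw":-1}]}}

```text
time: 12.95
ee_pos: [0.5234, -0.0689, 0.1568]
tcp_rot: [150.1, -0.1, 95.6]
wrist_force: [0.3, -0.6, -0.4]
opening: -0.0001
grasp_force: 0.0
```

Emit:
{"name": "play_rows", "arguments": {"increments": [{"slide":[0,0,1],"angular":[0,0,0],"claw":-1},{"slide":[0,0,1],"angular":[0,0,0],"claw":-1},{"slide":[0,0,1],"angular":[0,0,0],"claw":-1},{"slide":[0,0,0],"angular":[0,0,0],"claw":-1}]}}

```text
time: 13.35
ee_pos: [0.5249, -0.0687, 0.1545]
tcp_rot: [150.1, -0.1, 95.6]
wrist_force: [0.8, 0.1, -0.6]
opening: 0.0
grasp_force: 0.0
```

```bash
python3 -c "
from h import *
rel()"
```

```text
t 13.35 rel bed mm (across,left,n) [ 0.06 28.21 -4.09] rv [ 0.05  0.06 -0.01] q [-12.7 -29.4 -31.3  59.5   9.1  74. ] F bed [ 0.5  0.  -0.9] tq [-0.07  0.44 -0.02] op 0.0
```

Emit:
{"name": "play_rows", "arguments": {"increments": [{"slide":[0,0,1],"angular":[0,0,0],"claw":-1},{"slide":[0,0,1],"angular":[0,0,0],"claw":-1},{"slide":[0,0,0],"angular":[0,0,0],"claw":-1}]}}

```text
time: 13.65
ee_pos: [0.5259, -0.0686, 0.1527]
tcp_rot: [150.1, -0.1, 95.6]
wrist_force: [0.8, 0.7, -0.8]
opening: 0.0004
grasp_force: 0.0
```

```bash
python3 -c "
from h import *
rel()"
```

```text
t 13.65 rel bed mm (across,left,n) [ 1.000e-02  2.821e+01 -6.120e+00] rv [ 0.06  0.06 -0.  ] q [-12.6 -29.2 -31.4  59.2   9.   74.1] F bed [ 0.4  0.6 -1.1] tq [-0.01  0.46 -0.01] op 0.4
```

Emit:
{"name": "play_rows", "arguments": {"increments": [{"slide":[0,0,1],"angular":[0,0,0],"claw":-1},{"slide":[0,0,1],"angular":[0,0,0],"claw":-1},{"slide":[0,0,0],"angular":[0,0,0],"claw":-1}]}}

```text
time: 13.95
ee_pos: [0.5269, -0.0685, 0.1509]
tcp_rot: [150.1, -0.1, 95.6]
wrist_force: [-0.5, -0.0, 0.5]
opening: -0.0
grasp_force: 0.0
```

Emit:
{"name": "play_rows", "arguments": {"increments": [{"slide":[0,0,1],"angular":[0,0,0],"claw":-1},{"slide":[0,0,1],"angular":[0,0,0],"claw":-1},{"slide":[0,0,0],"angular":[0,0,0],"claw":-1}]}}

```text
time: 14.25
ee_pos: [0.5279, -0.0684, 0.1493]
tcp_rot: [150.1, -0.1, 95.6]
wrist_force: [-0.1, -0.2, 0.6]
opening: 0.0003
grasp_force: 0.0
```

Emit:
{"name": "play_rows", "arguments": {"increments": [{"slide":[0,0,1],"angular":[0,0,0],"claw":-1},{"slide":[0,0,1],"angular":[0,0,0],"claw":-1},{"slide":[0,0,0],"angular":[0,0,0],"claw":-1}]}}

```text
time: 14.55
ee_pos: [0.529, -0.0682, 0.1476]
tcp_rot: [150.0, -0.1, 95.7]
wrist_force: [-0.0, 0.4, 0.3]
opening: -0.0002
grasp_force: 0.4
```

```bash
python3 -c "
from h import *
rel()"
```

```text
t 14.55 rel bed mm (across,left,n) [  0.14  28.33 -12.07] rv [ 0.05  0.08 -0.01] q [-12.5 -28.8 -31.7  58.4   9.   74.2] F bed [0.1 0.4 0.3] tq [0.09 0.44 0.06] op -0.2
```

Emit:
{"name": "play_rows", "arguments": {"increments": [{"slide":[0,0,1],"angular":[0,0,0],"claw":-1},{"slide":[0,0,0],"angular":[0,0,0],"claw":-1},{"slide":[0,0,0],"angular":[0,0,0],"claw":-1}]}}

```text
time: 14.85
ee_pos: [0.5294, -0.0682, 0.1468]
tcp_rot: [150.0, -0.1, 95.6]
wrist_force: [0.4, 1.1, -0.4]
opening: -0.0002
grasp_force: 0.7
```

```bash
python3 -c "
from h import *
rel()"
```

```text
t 14.85 rel bed mm (across,left,n) [  0.16  28.27 -12.98] rv [ 0.04  0.07 -0.01] q [-12.4 -28.8 -31.7  58.3   9.   74.2] F bed [ 0.2  1.  -0.5] tq [0.23 0.4  0.1 ] op -0.2
```

Emit:
{"name": "play_rows", "arguments": {"increments": [{"slide":[0,0,1],"angular":[0,0,0],"claw":-1},{"slide":[0,0,0],"angular":[0,0,0],"claw":-1},{"slide":[0,0,0],"angular":[0,0,0],"claw":-1}]}}

```text
time: 15.15
ee_pos: [0.5299, -0.0682, 0.1459]
tcp_rot: [150.0, -0.1, 95.6]
wrist_force: [0.2, 1.7, 0.1]
opening: -0.0001
grasp_force: 0.9
```

```bash
python3 -c "
from h import *
rel()"
```

```text
t 15.15 rel bed mm (across,left,n) [  0.13  28.28 -14.  ] rv [ 0.05  0.07 -0.01] q [-12.4 -28.7 -31.8  58.2   9.   74.2] F bed [ 0.3  1.7 -0.1] tq [0.26 0.38 0.2 ] op -0.1
```

The growing sideways force means the finger is rubbing the collar's left side, so the reported sideways position was right. I'll lift, move 6 mm toward the mast and probe again.

Emit:
{"name": "play_rows", "arguments": {"increments": [{"slide":[0,0,-5],"angular":[0,0,0],"claw":-1},{"slide":[0,0,-5],"angular":[0,0,0],"claw":-1},{"slide":[-6,0,0],"angular":[0,0,0],"claw":-1},{"slide":[0,0,0],"angular":[0,0,0],"claw":-1},{"slide":[0,0,1],"angular":[0,0,0],"claw":-1},{"slide":[0,0,1],"angular":[0,0,0],"claw":-1},{"slide":[0,0,0],"angular":[0,0,0],"claw":-1}]}}

```text
time: 15.85
ee_pos: [0.5265, -0.0746, 0.1525]
tcp_rot: [150.1, -0.1, 95.6]
wrist_force: [-0.7, 1.2, -0.1]
opening: 0.0002
grasp_force: 0.0
```

Emit:
{"name": "play_rows", "arguments": {"increments": [{"slide":[0,0,1],"angular":[0,0,0],"claw":-1},{"slide":[0,0,1],"angular":[0,0,0],"claw":-1},{"slide":[0,0,0],"angular":[0,0,0],"claw":-1}]}}

```text
time: 16.15
ee_pos: [0.5275, -0.0744, 0.1512]
tcp_rot: [150.0, -0.1, 95.6]
wrist_force: [-1.9, 1.0, 0.5]
opening: -0.0001
grasp_force: 0.6
```

Emit:
{"name": "play_rows", "arguments": {"increments": [{"slide":[0,0,1],"angular":[0,0,0],"claw":-1},{"slide":[0,0,1],"angular":[0,0,0],"claw":-1},{"slide":[0,0,0],"angular":[0,0,0],"claw":-1}]}}

```text
time: 16.45
ee_pos: [0.5289, -0.0744, 0.1513]
tcp_rot: [149.9, -0.0, 95.6]
wrist_force: [-10.0, 1.1, 11.6]
opening: 0.0001
grasp_force: 7.2
```

```bash
python3 -c "
from h import *
rel()"
```

```text
t 16.45 rel bed mm (across,left,n) [ 1.45 22.2  -8.53] rv [-0.09  0.04 -0.03] q [-13.4 -28.7 -31.2  58.8   9.4  73.4] F bed [-2.7  2.1 14.9] tq [0.21 0.93 0.18] op 0.1
```

```bash
python3 -c "
from h import *
for p in ([.5175,-.0916,.1717],[.5177,-.0916,.1716],[.5265,-.0746,.1525],[.5275,-.0744,.1512],[.5289,-.0744,.1513]): print(np.round(B.T@(np.array(p)-COL)*1000,2))"
```

```text
[ 0.33  6.16 15.63]
[ 0.45  6.15 15.45]
[-0.08 22.21 -6.3 ]
[ 0.15 22.31 -7.94]
[ 1.4  22.17 -8.55]
```

Mast end at 15.6 and collar top at −8.0 give a gap of 23.6 mm. It must become 14, so the collar has to rise about 9.6 mm (288°). Now I'll go over the mast, open, and come down round the collar.

Emit:
{"name": "play_rows", "arguments": {"increments": [{"slide":[0,0,-5],"angular":[0,0,0],"claw":-1},{"slide":[0,0,-15],"angular":[0,0,0],"claw":-1},{"slide":[0,0,-15],"angular":[0,0,0],"claw":0},{"slide":[-11,0,0],"angular":[0,0,0],"claw":1},{"slide":[-12,0,0],"angular":[0,0,0],"claw":1},{"slide":[0,0,0],"angular":[0,0,0],"claw":1},{"slide":[0,0,0],"angular":[0,0,0],"claw":1},{"slide":[0,0,0],"angular":[0,0,0],"claw":1}]}}

```text
time: 17.25
ee_pos: [0.5132, -0.0992, 0.1789]
tcp_rot: [150.1, -0.1, 95.6]
wrist_force: [-1.1, -0.6, -1.0]
opening: 0.0847
grasp_force: 0.0
```

```bash
python3 -c "
from h import *
rel()"
```

```text
t 17.25 rel bed mm (across,left,n) [-0.38 -0.93 24.35] rv [0.11 0.08 0.03] q [-17.5 -29.3 -28.4  63.1  11.4  69.7] F bed [-1.5 -0.5 -0.3] tq [-0.06  0.45 -0.04] op 84.7
```

Emit:
{"name": "play_rows", "arguments": {"increments": [{"slide":[0,0,6],"angular":[0,0,0],"claw":1},{"slide":[0,0,6],"angular":[0,0,0],"claw":1},{"slide":[0,0,6],"angular":[0,0,0],"claw":1},{"slide":[0,0,6],"angular":[0,0,0],"claw":1},{"slide":[0,0,0],"angular":[0,0,0],"claw":1},{"slide":[0,0,0],"angular":[0,0,0],"claw":1}]}}

```text
time: 17.85
ee_pos: [0.5253, -0.0977, 0.1587]
tcp_rot: [150.1, -0.1, 95.7]
wrist_force: [0.1, -1.0, -0.5]
opening: 0.0852
grasp_force: 0.0
```

```bash
python3 -c "
from h import *
rel()"
```

```text
t 17.85 rel bed mm (across,left,n) [ 0.01 -0.68  0.79] rv [ 0.07  0.08 -0.01] q [-16.8 -27.9 -29.8  60.1  11.   70.3] F bed [-0.2 -1.  -0.5] tq [-0.05  0.44  0.02] op 85.2
```

```bash
python3 - <<'E'
from h import *
import cv2
e=bot.get_obs()['ee_pos']
for n,(r0,r1,c0,c1) in (("scene",(184,222,262,325)),("top",(190,232,295,345))):
    im=bot.camera(n)[:,:,::-1]; ref=cv2.imread(f"pics/{n}0.png"); d=cv2.absdiff(im,ref).max(2)
    print(n,c0)
    for r in range(r0,r1): print(r,''.join('#' if v>40 else '+' if v>18 else '.' for v in d[r,c0:c1]))
    for a in (-50,50):
        print(a,[np.round(proj(n,e+B@np.array([a,0,k])/1000),1) for k in (-6,20,40)])
    cv2.imwrite(f"pics/{n}_open.png",im)
E
```

```text
scene 262
184 .......+........+.+..................###+.#+...................
185 ........+...+.....+......+.+...........+++.#+..................
186 .......+...++.......+.................+++..#+..................
187 .........+.............+...+.+........++...+##.................
188 .........+.+.+.........................+...+##.................
189 ............++..............................+#.................
190 ...........+.................................+.................
191 .........+##+..................................................
192 .........###+....++.......+....................................
193 .........###+....+.....+..+....................................
194 ........++#+.......+........+..................................
195 ..#+...++#+....+....+..........................................
196 ..####.#++.....................................................
197 ..##.+##+.......+.....................................+........
198 .#+.+##.........++.##...................................+......
199 .....+....+.......#####..............................+#.+......
20
[... 3405 characters left out ...]
...
222 .................+#######################+........
223 .................##########################.......
224 .................###########################......
225 ................+###########################+.....
226 ...............+#############################+....
227 ...............###############################+...
228 ..............+###############################+...
229 ..............#################################+..
230 .............+#######################++#########..
231 .............##################++++++++#########+.
-50 [array([316.3, 231.4]), array([318. , 235.2]), array([319.3, 238.2])]
50 [array([311. , 192.7]), array([312.6, 195.7]), array([313.8, 198. ])]
```

Emit:
{"name": "play_rows", "arguments": {"increments": [{"slide":[0,0,4],"angular":[0,0,0],"claw":1},{"slide":[0,0,4],"angular":[0,0,0],"claw":1},{"slide":[0,0,4],"angular":[0,0,0],"claw":1},{"slide":[0,0,4],"angular":[0,0,0],"claw":1},{"slide":[0,0,0],"angular":[0,0,0],"claw":1}]}}

```text
time: 18.45
ee_pos: [0.5331, -0.0969, 0.1442]
tcp_rot: [150.1, -0.1, 95.6]
wrist_force: [0.7, 0.2, -0.1]
opening: 0.0852
grasp_force: 0.0
```

Emit:
{"name": "play_rows", "arguments": {"increments": [{"slide":[0,0,3],"angular":[0,0,0],"claw":1},{"slide":[0,0,3],"angular":[0,0,0],"claw":1},{"slide":[0,0,0],"angular":[0,0,0],"claw":1}]}}

```text
time: 18.75
ee_pos: [0.5362, -0.0967, 0.1394]
tcp_rot: [150.1, -0.1, 95.6]
wrist_force: [-0.4, -0.6, 0.1]
opening: 0.0855
grasp_force: 0.0
```

Emit:
{"name": "play_rows", "arguments": {"increments": [{"slide":[0,0,3],"angular":[0,0,0],"claw":1},{"slide":[0,0,3],"angular":[0,0,0],"claw":1},{"slide":[0,0,0],"angular":[0,0,0],"claw":1}]}}

```text
time: 19.05
ee_pos: [0.5391, -0.0964, 0.1341]
tcp_rot: [150.1, -0.1, 95.6]
wrist_force: [0.1, -0.2, 0.0]
opening: 0.0855
grasp_force: 0.0
```

```bash
python3 -c "
from h import *
rel()"
```

```text
t 19.05 rel bed mm (across,left,n) [ -0.22  -0.71 -27.47] rv [ 0.08  0.07 -0.  ] q [-16.1 -26.  -31.3  56.6  10.7  71. ] F bed [ 0.  -0.2 -0. ] tq [-0.04  0.46 -0.04] op 85.5
```

Emit:
{"name": "play_rows", "arguments": {"increments": [{"slide":[0,0,4],"angular":[0,0,0],"claw":0.4},{"slide":[0,0,0],"angular":[0,0,0],"claw":0.2},{"slide":[0,0,0],"angular":[0,0,0],"claw":0},{"slide":[0,0,0],"angular":[0,0,0],"claw":-0.1},{"slide":[0,0,0],"angular":[0,0,0],"claw":-0.3},{"slide":[0,0,0],"angular":[0,0,0],"claw":-0.3},{"slide":[0,0,0],"angular":[0,0,0],"claw":-0.3}], "squeeze": 20}}

```text
time: 19.75
ee_pos: [0.5395, -0.0964, 0.1301]
tcp_rot: [150.3, -0.1, 95.6]
wrist_force: [-14.2, -1.3, 3.5]
opening: 0.035
grasp_force: 19.8
```

```bash
python3 -c "
from h import *
rel();print(bot.get_obs()['grasp_force'])"
```

```text
t 19.75 rel bed mm (across,left,n) [ -1.91  -0.75 -31.15] rv [0.26 0.06 0.06] q [-16.  -25.8 -31.5  56.3  10.6  71.1] F bed [-10.6   0.1  10.1] tq [-0.22  2.35 -0.06] op 35.0
19.797979295253754
```

Emit:
{"name": "play_rows", "arguments": {"increments": [{"slide":[0,-2,-0.5],"angular":[0,0,0],"claw":-0.3},{"slide":[0,-1,0],"angular":[0,0,0],"claw":-0.3},{"slide":[0,0,0],"angular":[0,0,0],"claw":-0.3},{"slide":[0,0,0],"angular":[0,0,0],"claw":-0.3}], "squeeze": 30}}

```text
time: 20.15
ee_pos: [0.5391, -0.0964, 0.1302]
tcp_rot: [150.0, -0.0, 95.7]
wrist_force: [9.0, -0.2, -6.3]
opening: 0.0348
grasp_force: 31.5
```

```bash
python3 -c "
from h import *
rel();print(bot.get_obs()['grasp_force'])"
```

```text
t 20.15 rel bed mm (across,left,n) [ -2.19  -0.77 -30.78] rv [-0.04  0.07 -0.03] q [-16.1 -26.1 -31.9  56.   10.7  71. ] F bed [ 4.6 -1.  -9.9] tq [-0.02 -0.78 -0.08] op 34.8
31.548368632793427
```

Emit:
{"name": "play_rows", "arguments": {"increments": [{"slide":[0,0.8,0],"angular":[0,0,-4],"claw":-0.3},{"slide":[0,0,-0.2],"angular":[0,0,-8],"claw":-0.3},{"slide":[0,0,-0.27],"angular":[0,0,-8],"claw":-0.3},{"slide":[0,0,-0.27],"angular":[0,0,-8],"claw":-0.3},{"slide":[0,0,0],"angular":[0,0,0],"claw":-0.3}], "squeeze": 30}}

```text
time: 20.65
ee_pos: [0.5388, -0.0964, 0.1311]
tcp_rot: [153.0, 13.6, 120.5]
wrist_force: [3.8, 0.6, -3.2]
opening: 0.0347
grasp_force: 32.0
```

```bash
python3 -c "
from h import *
rel();print(bot.get_obs()['grasp_force'])"
```

```text
t 20.65 rel bed mm (across,left,n) [ -1.99  -0.67 -29.91] rv [ 1.000e-02  9.000e-02 -2.814e+01] q [-16.1 -26.1 -31.7  56.2  10.7  42.9] F bed [ 1.7  0.2 -4.7] tq [ 0.03 -0.02  0.11] op 34.7
32.0016610622406
```

Emit:
{"name": "play_rows", "arguments": {"increments": [{"slide":[0,0,-0.27],"angular":[0,0,-8],"claw":-0.3},{"slide":[0,0,-0.27],"angular":[0,0,-8],"claw":-0.3},{"slide":[0,0,-0.27],"angular":[0,0,-8],"claw":-0.3},{"slide":[0,0,-0.27],"angular":[0,0,-8],"claw":-0.3},{"slide":[0,0,-0.27],"angular":[0,0,-8],"claw":-0.3},{"slide":[0,0,-0.27],"angular":[0,0,-8],"claw":-0.3},{"slide":[0,0,-0.27],"angular":[0,0,-8],"claw":-0.3},{"slide":[0,0,0],"angular":[0,0,0],"claw":-0.3}]}}

```text
time: 21.45
ee_pos: [0.5379, -0.0962, 0.1327]
tcp_rot: [176.4, 29.8, 178.6]
wrist_force: [5.1, 3.2, -3.5]
opening: 0.0347
grasp_force: 31.9
```

```bash
python3 -c "
from h import *
rel();print(bot.get_obs()['grasp_force'])"
```

```text
t 21.45 rel bed mm (across,left,n) [ -1.97  -0.45 -28.04] rv [-6.000e-02  1.100e-01 -8.392e+01] q [-16.1 -26.2 -31.6  56.5  10.8 -13. ] F bed [ 3.   2.7 -5.7] tq [0.37 0.01 0.3 ] op 34.7
31.92487120628357
```

Emit:
{"name": "play_rows", "arguments": {"increments": [{"slide":[0,0,-0.27],"angular":[0,0,-8],"claw":-0.3},{"slide":[0,0,-0.27],"angular":[0,0,-8],"claw":-0.3},{"slide":[0,0,-0.27],"angular":[0,0,-8],"claw":-0.3},{"slide":[0,0,-0.27],"angular":[0,0,-8],"claw":-0.3},{"slide":[0,0,-0.27],"angular":[0,0,-8],"claw":-0.3},{"slide":[0,0,-0.27],"angular":[0,0,-8],"claw":-0.3},{"slide":[0,0,0],"angular":[0,0,0],"claw":-0.3}]}}

```text
time: 22.15
ee_pos: [0.537, -0.0962, 0.1341]
tcp_rot: [-159.0, 21.9, -128.4]
wrist_force: [4.4, 2.9, -2.1]
opening: 0.0351
grasp_force: 31.9
```

```bash
python3 -c "
from h import *
rel();print(bot.get_obs()['grasp_force'])"
```

```text
t 22.15 rel bed mm (across,left,n) [ -2.09  -0.3  -26.44] rv [-1.2000e-01  1.2000e-01 -1.3187e+02] q [-16.2 -26.3 -31.6  56.7  10.8 -60.9] F bed [ 3.   2.5 -4.1] tq [0.52 0.13 0.36] op 35.1
31.941583156585693
```

Emit:
{"name": "play_rows", "arguments": {"increments": [{"slide":[0,0,-0.27],"angular":[0,0,-8],"claw":-0.3},{"slide":[0,0,-0.27],"angular":[0,0,-8],"claw":-0.3},{"slide":[0,0,-0.27],"angular":[0,0,-8],"claw":-0.3},{"slide":[0,0,-0.27],"angular":[0,0,-8],"claw":-0.3},{"slide":[0,0,-0.27],"angular":[0,0,-8],"claw":-0.3},{"slide":[0,0,-0.27],"angular":[0,0,-8],"claw":-0.3},{"slide":[0,0,0],"angular":[0,0,0],"claw":-0.3}]}}

```text
time: 22.85
ee_pos: [0.536, -0.0963, 0.1353]
tcp_rot: [-150.1, 0.2, -84.5]
wrist_force: [3.5, 4.2, -3.8]
opening: 0.035
grasp_force: 32.0
```

```bash
python3 -c "
from h import *
rel();print(bot.get_obs()['grasp_force'])"
```

```text
t 22.85 rel bed mm (across,left,n) [ -2.31  -0.32 -24.85] rv [-1.9000e-01  1.0000e-01 -1.7979e+02] q [ -16.2  -26.5  -31.5   56.9   10.8 -108.9] F bed [ 1.5  3.8 -5.2] tq [0.57 0.27 0.39] op 35.0
31.998188495635986
```

Emit:
{"name": "play_rows", "arguments": {"increments": [{"slide":[0,0,0],"angular":[0,0,0],"claw":0.1},{"slide":[0,0,0],"angular":[0,0,0],"claw":0.1},{"slide":[0,0,0],"angular":[0,0,0],"claw":0.1}]}}

```text
time: 23.15
ee_pos: [0.5362, -0.097, 0.136]
tcp_rot: [-150.0, 0.1, -84.6]
wrist_force: [0.4, -0.6, -0.6]
opening: 0.0471
grasp_force: 0.0
```

```bash
python3 -c "
from h import *
rel();print(bot.get_obs()['grasp_force'])"
```

```text
t 23.15 rel bed mm (across,left,n) [ -1.83  -1.08 -24.33] rv [-4.0000e-02  3.0000e-02 -1.7981e+02] q [ -16.2  -26.5  -31.4   56.9   10.7 -109. ] F bed [ 0.  -0.7 -0.7] tq [-0.06  0.48 -0.06] op 47.1
0.0
```

Emit:
{"name": "play_rows", "arguments": {"increments": [{"slide":[0,0,0],"angular":[0,0,8],"claw":0.1},{"slide":[0,0,0],"angular":[0,0,8],"claw":0.1},{"slide":[0,0,0],"angular":[0,0,8],"claw":0.1},{"slide":[0,0,0],"angular":[0,0,8],"claw":0.1},{"slide":[0,0,0],"angular":[0,0,8],"claw":0.1},{"slide":[0,0,0],"angular":[0,0,8],"claw":0.1},{"slide":[0,0,0],"angular":[0,0,8],"claw":0.1},{"slide":[0,0,0],"angular":[0,0,0],"claw":0.1}]}}

```text
time: 23.95
ee_pos: [0.5362, -0.097, 0.1359]
tcp_rot: [-162.3, 24.6, -136.7]
wrist_force: [0.3, 0.5, 0.1]
opening: 0.0471
grasp_force: 0.0
```

Emit:
{"name": "play_rows", "arguments": {"increments": [{"slide":[0,0,0],"angular":[0,0,8],"claw":0.1},{"slide":[0,0,0],"angular":[0,0,8],"claw":0.1},{"slide":[0,0,0],"angular":[0,0,8],"claw":0.1},{"slide":[0,0,0],"angular":[0,0,8],"claw":0.1},{"slide":[0,0,0],"angular":[0,0,8],"claw":0.1},{"slide":[0,0,0],"angular":[0,0,8],"claw":0.1},{"slide":[0,0,0],"angular":[0,0,4],"claw":0.1},{"slide":[0,0,0],"angular":[0,0,0],"claw":0.1}]}}

```text
time: 24.75
ee_pos: [0.5362, -0.0969, 0.1358]
tcp_rot: [169.9, 28.4, 165.2]
wrist_force: [0.0, 0.5, 0.6]
opening: 0.047
grasp_force: 0.0
```

```bash
python3 -c "
from h import *
rel();print(bot.get_obs()['grasp_force'])"
```

```text
t 24.75 rel bed mm (across,left,n) [ -1.96  -0.93 -24.49] rv [ 0.00e+00  6.00e-02 -7.21e+01] q [-16.2 -26.5 -31.5  56.9  10.7  -1.2] F bed [0.4 0.5 0.5] tq [-0.05  0.46  0.03] op 47.0
0.0
```

Emit:
{"name": "play_rows", "arguments": {"increments": [{"slide":[0,0,0.3],"angular":[0,0,0],"claw":-0.3},{"slide":[0,0,0],"angular":[0,0,0],"claw":-0.3},{"slide":[0,0,0],"angular":[0,0,0],"claw":-0.3},{"slide":[0,0,0],"angular":[0,0,0],"claw":-0.3}], "squeeze": 30}}

```text
time: 25.15
ee_pos: [0.5364, -0.0966, 0.1358]
tcp_rot: [169.9, 28.4, 165.1]
wrist_force: [-5.2, 1.4, 4.9]
opening: 0.0349
grasp_force: 29.5
```

```bash
python3 -c "
from h import *
rel();print(bot.get_obs()['grasp_force'])"
```

```text
t 25.15 rel bed mm (across,left,n) [ -1.8   -0.65 -24.59] rv [-3.000e-02  7.000e-02 -7.208e+01] q [-16.2 -26.5 -31.5  56.9  10.8  -1.2] F bed [-1.9  1.9  6.8] tq [0.4  0.69 0.33] op 34.9
29.50805962085724
```

Emit:
{"name": "play_rows", "arguments": {"increments": [{"slide":[0,0,-0.27],"angular":[0,0,-8],"claw":-0.3},{"slide":[0,0,-0.27],"angular":[0,0,-8],"claw":-0.3},{"slide":[0,0,-0.27],"angular":[0,0,-8],"claw":-0.3},{"slide":[0,0,-0.27],"angular":[0,0,-8],"claw":-0.3},{"slide":[0,0,-0.27],"angular":[0,0,-8],"claw":-0.3},{"slide":[0,0,-0.27],"angular":[0,0,-8],"claw":-0.3},{"slide":[0,0,-0.27],"angular":[0,0,-8],"claw":-0.3},{"slide":[0,0,0],"angular":[0,0,0],"claw":-0.3}]}}

```text
time: 25.95
ee_pos: [0.5353, -0.0964, 0.1374]
tcp_rot: [-160.4, 23.1, -132.0]
wrist_force: [-5.1, 3.5, 5.5]
opening: 0.035
grasp_force: 29.7
```

Emit:
{"name": "play_rows", "arguments": {"increments": [{"slide":[0,0,-0.27],"angular":[0,0,-8],"claw":-0.3},{"slide":[0,0,-0.27],"angular":[0,0,-8],"claw":-0.3},{"slide":[0,0,-0.27],"angular":[0,0,-8],"claw":-0.3},{"slide":[0,0,-0.27],"angular":[0,0,-8],"claw":-0.3},{"slide":[0,0,-0.27],"angular":[0,0,-8],"claw":-0.3},{"slide":[0,0,-0.27],"angular":[0,0,-8],"claw":-0.3},{"slide":[0,0,0],"angular":[0,0,0],"claw":-0.3},{"slide":[0,0,0],"angular":[0,0,0],"claw":-0.3}]}}

```text
time: 26.75
ee_pos: [0.5344, -0.0965, 0.1386]
tcp_rot: [-150.1, 2.1, -87.7]
wrist_force: [-6.0, 3.4, 6.5]
opening: 0.0349
grasp_force: 29.7
```

```bash
python3 -c "
from h import *
rel();print(bot.get_obs()['grasp_force'])"
```

```text
t 26.75 rel bed mm (across,left,n) [ -2.06  -0.32 -21.16] rv [-1.8000e-01  7.0000e-02 -1.7609e+02] q [ -16.3  -26.7  -31.3   57.3   10.8 -105.3] F bed [-1.6  4.   8.5] tq [0.72 1.02 0.49] op 34.9
29.71784681081772
```

Emit:
{"name": "play_rows", "arguments": {"increments": [{"slide":[0,0,0],"angular":[0,0,0],"claw":0.6},{"slide":[0,0,0],"angular":[0,0,0],"claw":0.6},{"slide":[0,0,-15],"angular":[0,0,-4],"claw":0.6},{"slide":[0,0,-15],"angular":[0,0,0],"claw":0.6},{"slide":[0,0,-15],"angular":[0,0,0],"claw":-1},{"slide":[0,0,0],"angular":[0,0,0],"claw":-1},{"slide":[0,0,0],"angular":[0,0,0],"claw":-1},{"slide":[0,0,0],"angular":[0,0,0],"claw":-1}]}}

```text
time: 27.55
ee_pos: [0.5122, -0.0991, 0.1763]
tcp_rot: [-150.1, 0.1, -84.4]
wrist_force: [0.4, -0.7, -0.4]
opening: 0.0102
grasp_force: 0.0
```

```bash
python3 -c "
from h import *
rel()"
```

```text
t 27.55 rel bed mm (across,left,n) [-2.63 -0.79 22.61] rv [ 1.2e-01 -1.7e-01  1.8e+02] q [ -17.6  -29.5  -28.8   62.9   11.4 -110.4] F bed [ 0.1 -0.8 -0.5] tq [-0.05  0.42 -0.04] op 10.2
```

Emit:
{"name": "play_rows", "arguments": {"increments": [{"slide":[0,0,2],"angular":[0,0,0],"claw":-1},{"slide":[0,0,2],"angular":[0,0,0],"claw":-1},{"slide":[0,0,2],"angular":[0,0,0],"claw":-1},{"slide":[0,0,0],"angular":[0,0,0],"claw":-1},{"slide":[0,0,0],"angular":[0,0,0],"claw":-1}]}}

```text
time: 28.05
ee_pos: [0.5152, -0.0988, 0.172]
tcp_rot: [-150.1, 0.1, -84.4]
wrist_force: [1.3, -0.9, 0.6]
opening: 0.0001
grasp_force: 0.0
```

```bash
python3 -c "
from h import *
rel()"
```

```text
t 28.05 rel bed mm (across,left,n) [-2.11 -0.78 17.44] rv [ 1.1000e-01 -9.0000e-02  1.7999e+02] q [ -17.4  -29.2  -29.1   62.2   11.3 -110.2] F bed [ 1.3 -1.  -0.1] tq [-0.07  0.43 -0.02] op 0.1
```

Emit:
{"name": "play_rows", "arguments": {"increments": [{"slide":[0,0,1],"angular":[0,0,0],"claw":-1},{"slide":[0,0,0.8],"angular":[0,0,0],"claw":-1},{"slide":[0,0,0],"angular":[0,0,0],"claw":-1},{"slide":[0,0,0],"angular":[0,0,0],"claw":-1}]}}

```text
time: 28.45
ee_pos: [0.5161, -0.0988, 0.1706]
tcp_rot: [-150.0, 0.1, -84.4]
wrist_force: [-0.9, -0.1, -0.1]
opening: -0.0
grasp_force: 0.0
```

```bash
python3 -c "
from h import *
rel()"
```

```text
t 28.45 rel bed mm (across,left,n) [-2.07 -0.82 15.76] rv [ 1.0000e-01 -8.0000e-02  1.7999e+02] q [ -17.4  -29.1  -29.2   62.    11.3 -110.2] F bed [-0.8 -0.   0.4] tq [-0.06  0.44  0.03] op -0.0
```

Emit:
{"name": "play_rows", "arguments": {"increments": [{"slide":[0,0,0.5],"angular":[0,0,0],"claw":-1},{"slide":[0,0,0],"angular":[0,0,0],"claw":-1},{"slide":[0,0,0],"angular":[0,0,0],"claw":-1}]}}

```text
time: 28.75
ee_pos: [0.5162, -0.0988, 0.1706]
tcp_rot: [-150.0, 0.0, -84.4]
wrist_force: [-5.5, 0.5, 5.0]
opening: 0.0
grasp_force: 3.2
```

```bash
python3 -c "
from h import *
rel()"
```

```text
t 28.75 rel bed mm (across,left,n) [-1.96 -0.83 15.72] rv [ 8.0000e-02 -6.0000e-02  1.7999e+02] q [ -17.3  -29.1  -29.2   61.9   11.3 -110.1] F bed [-2.2  1.   7. ] tq [-0.01  1.    0.09] op 0.0
```

Emit:
{"name": "play_rows", "arguments": {"increments": [{"slide":[0,0,-4],"angular":[0,0,0],"claw":-1},{"slide":[-11,0,0],"angular":[0,0,0],"claw":-1},{"slide":[-11,0,0],"angular":[0,0,0],"claw":-1},{"slide":[0,0,0],"angular":[0,0,0],"claw":-1},{"slide":[0,0,6],"angular":[0,0,0],"claw":-1},{"slide":[0,0,6],"angular":[0,0,0],"claw":-1},{"slide":[0,0,3.5],"angular":[0,0,0],"claw":-1},{"slide":[0,0,0],"angular":[0,0,0],"claw":-1}]}}

```text
time: 29.55
ee_pos: [0.5197, -0.0763, 0.1591]
tcp_rot: [-150.1, 0.1, -84.4]
wrist_force: [-0.2, 0.7, -0.3]
opening: 0.0001
grasp_force: 0.0
```

Emit:
{"name": "play_rows", "arguments": {"increments": [{"slide":[0,0,1],"angular":[0,0,0],"claw":-1},{"slide":[0,0,0.5],"angular":[0,0,0],"claw":-1},{"slide":[0,0,0],"angular":[0,0,0],"claw":-1},{"slide":[0,0,0],"angular":[0,0,0],"claw":-1}]}}

```text
time: 29.95
ee_pos: [0.5207, -0.0763, 0.1591]
tcp_rot: [-150.0, 0.0, -84.4]
wrist_force: [0.6, 0.8, -0.3]
opening: 0.0
grasp_force: 0.0
```

```bash
python3 -c "
from h import *
rel()"
```

```text
t 29.95 rel bed mm (across,left,n) [-1.94 21.11  2.43] rv [ 9.0000e-02 -5.0000e-02  1.7999e+02] q [ -13.9  -29.7  -30.9   60.3    9.7 -107.1] F bed [ 0.5  0.8 -0.6] tq [-0.04  0.45  0.01] op 0.0
```

Emit:
{"name": "play_rows", "arguments": {"increments": [{"slide":[0,0,0.5],"angular":[0,0,0],"claw":-1},{"slide":[0,0,0],"angular":[0,0,0],"claw":-1},{"slide":[0,0,0],"angular":[0,0,0],"claw":-1}]}}

```text
time: 30.25
ee_pos: [0.5209, -0.0762, 0.1585]
tcp_rot: [-150.0, 0.0, -84.4]
wrist_force: [-0.0, 0.3, -0.9]
opening: 0.0001
grasp_force: 0.0
```

```bash
python3 -c "
from h import *
rel()"
```

```text
t 30.25 rel bed mm (across,left,n) [-2.06 21.17  1.82] rv [ 9.0000e-02 -7.0000e-02  1.7999e+02] q [ -13.9  -29.6  -30.9   60.2    9.6 -107.1] F bed [-0.5  0.3 -0.8] tq [-0.02  0.42 -0.01] op 0.1
```

Emit:
{"name": "play_rows", "arguments": {"increments": [{"slide":[0,0,0.4],"angular":[0,0,0],"claw":-1},{"slide":[0,0,0],"angular":[0,0,0],"claw":-1},{"slide":[0,0,0],"angular":[0,0,0],"claw":-1}]}}

```text
time: 30.55
ee_pos: [0.5211, -0.0762, 0.1582]
tcp_rot: [-150.0, 0.0, -84.4]
wrist_force: [-0.6, 0.1, 0.8]
opening: -0.0004
grasp_force: 0.1
```

```bash
python3 -c "
from h import *
rel()"
```

```text
t 30.55 rel bed mm (across,left,n) [-2.   21.18  1.43] rv [ 9.0000e-02 -6.0000e-02  1.7999e+02] q [ -13.9  -29.6  -31.    60.1    9.6 -107. ] F bed [-0.1  0.2  1. ] tq [-0.03  0.43  0.01] op -0.4
```

Emit:
{"name": "play_rows", "arguments": {"increments": [{"slide":[0,0,0.5],"angular":[0,0,0],"claw":-1},{"slide":[0,0,0],"angular":[0,0,0],"claw":-1},{"slide":[0,0,0],"angular":[0,0,0],"claw":-1}]}}

```text
time: 30.85
ee_pos: [0.5213, -0.0761, 0.1582]
tcp_rot: [-150.0, 0.0, -84.4]
wrist_force: [-4.4, 0.4, 5.8]
opening: 0.0002
grasp_force: 3.4
```

```bash
python3 -c "
from h import *
rel()"
```

```text
t 30.85 rel bed mm (across,left,n) [-1.82 21.21  1.26] rv [ 9.0000e-02 -3.0000e-02  1.7999e+02] q [ -13.9  -29.6  -31.    60.1    9.6 -107. ] F bed [-0.8  0.8  7.2] tq [0.08 0.85 0.07] op 0.2
```

Emit:
{"name": "play_rows", "arguments": {"increments": [{"slide":[0,0,-9],"angular":[0,0,0],"claw":-1},{"slide":[0,0,-9.5],"angular":[0,0,0],"claw":-1},{"slide":[22,0,0],"angular":[0,0,0],"claw":-1},{"slide":[21,0,0],"angular":[0,0,0],"claw":-1},{"slide":[0,0,0],"angular":[0,0,0],"claw":-1},{"slide":[0,0,8],"angular":[0,0,0],"claw":-1},{"slide":[0,0,7],"angular":[0,0,0],"claw":-1},{"slide":[0,0,0],"angular":[0,0,0],"claw":-1}]}}

```text
time: 31.65
ee_pos: [0.5236, -0.1183, 0.1592]
tcp_rot: [-150.1, 0.1, -84.3]
wrist_force: [-0.6, 0.0, 0.2]
opening: 0.0002
grasp_force: 0.0
```

Emit:
{"name": "play_rows", "arguments": {"increments": [{"slide":[0,0,1],"angular":[0,0,0],"claw":-1},{"slide":[0,0,1],"angular":[0,0,0],"claw":-1},{"slide":[0,0,0],"angular":[0,0,0],"claw":-1},{"slide":[0,0,0],"angular":[0,0,0],"claw":-1}]}}

```text
time: 32.05
ee_pos: [0.5248, -0.1189, 0.1592]
tcp_rot: [-150.0, 0.0, -84.4]
wrist_force: [-0.5, 0.0, 1.0]
opening: 0.0001
grasp_force: 0.0
```

```bash
python3 -c "
from h import *
rel()"
```

```text
t 32.05 rel bed mm (across,left,n) [ -1.93 -21.71   2.46] rv [ 1.0000e-01 -6.0000e-02  1.7998e+02] q [ -19.8  -26.8  -29.    60.3   12.4 -112.3] F bed [0.1 0.1 1.1] tq [-0.05  0.44 -0.01] op 0.1
```

Emit:
{"name": "play_rows", "arguments": {"increments": [{"slide":[0,0,0.8],"angular":[0,0,0],"claw":-1},{"slide":[0,0,0],"angular":[0,0,0],"claw":-1},{"slide":[0,0,0],"angular":[0,0,0],"claw":-1}]}}

```text
time: 32.35
ee_pos: [0.5252, -0.119, 0.1583]
tcp_rot: [-150.0, 0.0, -84.4]
wrist_force: [-0.1, 1.2, -0.2]
opening: 0.0002
grasp_force: 0.0
```

```bash
python3 -c "
from h import *
rel()"
```

```text
t 32.35 rel bed mm (across,left,n) [ -2.06 -21.84   1.56] rv [ 9.0e-02 -7.0e-02  1.8e+02] q [ -19.7  -26.8  -29.1   60.2   12.4 -112.3] F bed [-0.1  1.2 -0.2] tq [-0.07  0.4   0.03] op 0.2
```

Emit:
{"name": "play_rows", "arguments": {"increments": [{"slide":[0,0,0.6],"angular":[0,0,0],"claw":-1},{"slide":[0,0,0],"angular":[0,0,0],"claw":-1},{"slide":[0,0,0],"angular":[0,0,0],"claw":-1}]}}

```text
time: 32.65
ee_pos: [0.5255, -0.119, 0.1581]
tcp_rot: [-150.0, 0.0, -84.4]
wrist_force: [-4.0, 0.4, 3.3]
opening: 0.0
grasp_force: 2.2
```

```bash
python3 -c "
from h import *
rel()"
```

```text
t 32.65 rel bed mm (across,left,n) [ -1.91 -21.91   1.2 ] rv [ 7.0000e-02 -5.0000e-02  1.7999e+02] q [ -19.7  -26.8  -29.1   60.2   12.4 -112.3] F bed [-1.8  0.8  4.8] tq [-0.12  0.74  0.01] op 0.0
```

The mean gap is about 23.5 mm. The hints in the text put the target between 23.0 and 23.5 mm, so I'll add a small 7° turn.

Emit:
{"name": "play_rows", "arguments": {"increments": [{"slide":[0,0,-10],"angular":[0,0,0],"claw":-1},{"slide":[0,0,-12],"angular":[0,0,0],"claw":0.6},{"slide":[-11,0,0],"angular":[0,0,0],"claw":0.6},{"slide":[-10.5,0,0],"angular":[0,0,0],"claw":0.6},{"slide":[0,0,0],"angular":[0,0,0],"claw":0.6},{"slide":[0,0,10],"angular":[0,0,0],"claw":0.6},{"slide":[0,0,12],"angular":[0,0,0],"claw":0.6},{"slide":[0,0,0],"angular":[0,0,0],"claw":0.6}]}}

```text
time: 33.45
ee_pos: [0.523, -0.0972, 0.1548]
tcp_rot: [-150.2, 0.1, -84.3]
wrist_force: [-0.2, 0.0, -0.3]
opening: 0.0684
grasp_force: 0.0
```

Emit:
{"name": "play_rows", "arguments": {"increments": [{"slide":[0,0,11],"angular":[0,0,0],"claw":0.6},{"slide":[0,0,11],"angular":[0,0,0],"claw":0.1},{"slide":[0,0,0],"angular":[0,0,0],"claw":-0.1},{"slide":[0,0,0],"angular":[0,0,0],"claw":-0.3},{"slide":[0,0,0],"angular":[0,0,0],"claw":-0.3},{"slide":[0,0,0],"angular":[0,0,0],"claw":-0.3},{"slide":[0,0,0],"angular":[0,0,0],"claw":-0.3}], "squeeze": 30}}

```text
time: 34.15
ee_pos: [0.5344, -0.0962, 0.1378]
tcp_rot: [-150.1, 0.1, -84.3]
wrist_force: [11.1, 1.0, -9.3]
opening: 0.0351
grasp_force: 32.4
```

```bash
python3 -c "
from h import *
rel();print(bot.get_obs()['grasp_force'])"
```

```text
t 34.15 rel bed mm (across,left,n) [ -2.43  -0.08 -21.94] rv [ 1.7000e-01 -1.3000e-01  1.7998e+02] q [ -16.2  -26.7  -31.4   57.3   10.8 -109.2] F bed [  5.   -0.1 -13.6] tq [-0.   -0.39 -0.02] op 35.1
32.41481959819794
```

Emit:
{"name": "play_rows", "arguments": {"increments": [{"slide":[0,0,-0.23],"angular":[0,0,-7],"claw":-0.3},{"slide":[0,0,0],"angular":[0,0,0],"claw":-0.3},{"slide":[0,0,0],"angular":[0,0,0],"claw":-0.3}]}}

```text
time: 34.45
ee_pos: [0.5343, -0.0963, 0.1379]
tcp_rot: [-150.3, -3.4, -78.2]
wrist_force: [10.9, 1.1, -9.9]
opening: 0.0347
grasp_force: 32.4
```

```bash
python3 -c "
from h import *
rel();print(bot.get_obs()['grasp_force'])"
```

```text
t 34.45 rel bed mm (across,left,n) [ -2.5   -0.1  -21.72] rv [ 1.7000e-01 -1.3000e-01  1.7297e+02] q [ -16.2  -26.7  -31.3   57.3   10.8 -116.2] F bed [  4.5  -0.  -14. ] tq [-0.05 -0.35  0.04] op 34.7
32.404940128326416
```

Emit:
{"name": "play_rows", "arguments": {"increments": [{"slide":[0,0,0],"angular":[0,0,0],"claw":0.6},{"slide":[0,0,0],"angular":[0,0,0],"claw":0.6},{"slide":[0,0,-15],"angular":[0,0,7],"claw":0.6},{"slide":[0,0,-20],"angular":[0,0,0],"claw":0.6},{"slide":[0,0,-25],"angular":[0,0,0],"claw":0.6},{"slide":[0,0,-25],"angular":[0,0,0],"claw":0.6},{"slide":[0,0,-25],"angular":[0,0,0],"claw":0.6},{"slide":[0,0,0],"angular":[0,0,0],"claw":0.6}]}}

```text
time: 35.25
ee_pos: [0.4798, -0.1025, 0.2387]
tcp_rot: [-149.7, -0.1, -84.4]
wrist_force: [-0.2, -0.3, 0.3]
opening: 0.0685
grasp_force: 0.0
```

```bash
python3 - <<'E'
from h import *
import cv2
np.set_printoptions(precision=1,suppress=True)
rel()
k0=np.array([.4688,-.2118,.2727]); print('knob0 bed',B.T@(k0-COL)*1000)
t=bot.camera("top")[:,:,::-1]; s=bot.camera("scene")[:,:,::-1]; cv2.imwrite("pics/top2.png",t);cv2.imwrite("pics/scene2.png",s)
for nm,im in (("top0",cv2.imread("pics/top0.png")),("top2",t)):
    m=(im.max(2)<70).astype(np.uint8); m[:205]=0;m[245:]=0;m[:,:362]=0;m[:,385:]=0
    n,l,st,c=cv2.connectedComponentsWithStats(m); k=1+st[1:,4].argmax(); print(nm,st[k],c[k])
for nm,im in (("s0",cv2.imread("pics/scene0.png")),("s2",s)):
    print(nm)
    g=im.max(2)
    for r in range(180,206): print(r,' '.join('%3d'%v for v in g[r,302:328]))
# jars (top): cap centres
print('spice',plane('top',(421,191),.108),'mustard',plane('top',(424,220),.066))
E
```

```text
t 35.25 rel bed mm (across,left,n) [ 0.4 -1.  93. ] rv [ -0.1   0.4 179.9] q [ -19.7  -32.7  -23.8   71.1   12.4 -112.3] F bed [-0.1 -0.3  0.3] tq [-0.   0.4 -0. ] op 68.5
knob0 bed [  -1.3 -108.7  133.2]
top0 [365 220  13  10  86] [371.6 224.7]
top2 [367 222  13  10  87] [373.5 226. ]
s0
180 110  90 140 121 153 163 182 160 116  43  48  51  41  40  37  43  44  41  41  37  27  29  29  29  32  34
181 155 139 176 164 182 171 139 106  70  47  46  45  45  42  43  35  38  30  23  20  23  34  32  34  43  40
182 168 171 173 172 132 101  95  65  46  49  45  38  42  38  32  30  28  35  26  26  31  37  41  43  40  39
183 116 105  91  88  68  63  42  39  41  43  41  39  24  30  31  30  27  32  34  36  42  39  41  40  42  40
184  63  49  40  39  40  44  43  42  45  33  28  27  22  26  33  37  39  43  39  43  42  41  41  40  39  36
185  44  50  49  44  40  45  38  35  31  27  33  22  28  28  33  42  48  39  40  40  36  38  44  43  35  42
186  48  42  41  39  38  30  25  32  26  34  33  38  38  42  42  39  41  42  43  41  37  48  82 103 106  83
187  39  40  30  28  25  24  27  35  33  35  38  39  3
[... 4156 characters left out ...]
 130
200  41  35  27  63 145 159 234 231 147 172 136 111 136 177 149 146 108  94 100 106 107 113 111 114 114 115
201  33  64 147 160 233 233 234 231 190 129 177 152 164 132 150 132  62  98 102  98 107 109 110 113 114 113
202 111 161 233 233 233 235 233 233 230 141 150 125 112 123 144  58  76 101 104 106 105 106 108 110 115 113
203 177 233 234 234 234 233 234 233 227 194 177 128 142 128  82  70  90  98 102 103 107 109 110 107 111 112
204 140 225 233 234 233 234 233 232 202  82 115 135 142 106  65  76 142 100 102 104 109 108 112 111 112 114
205 135 156 229 234 233 234 234 232 191  83  75  94 134  54  69  93 204 101 104 100 103 107 111 114 113 112
spice [ 0.6 -0.4  0.1] mustard [ 0.5 -0.4  0.1]
```

```bash
python3 - <<'E'
from h import *
np.set_printoptions(precision=1,suppress=True)
for s,t in (((314.4,194.7),(371.6,224.7)),((313.8,192.8),(373.5,226.0))):
    X,e=tri(s,t); b=B.T@(X-COL)*1000; print(X*1000,e*1000,b)
    c=(-b[1]-32)/185; th=np.arccos(c); print('theta',th,'pivot n',b[2]-185*np.sin(th))
for th in (1.13,.8,.4,0,-.35):
    p=np.array([-1,-32-185*np.cos(th),-25+185*np.sin(th)]); print(th,p,(COL+B@p/1000)*1000)
print('spice',plane('top',(421,191),.108)*1000,'mustard',plane('top',(424,220),.066)*1000)
E
```

```text
[ 469.  -210.2  271.9] 2.192116576654961 [  -1.4 -107.1  132.3]
theta 1.1525761976190145 pivot n -36.733147875869605
[ 464.6 -212.3  279.7] 2.0557852056031005 [  -1.5 -108.8  141.4]
theta 1.1428479271930305 pivot n -26.958544679225895
1.13 [  -1.  -110.9  142.3] [ 464.7 -214.4  280.7]
0.8 [  -1.  -160.9  107.7] [ 486.8 -262.5  250.8]
0.4 [  -1.  -202.4   47. ] [ 521.1 -300.8  198.2]
0 [  -1. -217.  -25.] [ 558.4 -311.8  135.8]
-0.35 [  -1.  -205.8  -88.4] [ 588.8 -297.6   80.9]
spice [ 572.6 -378.   108. ] mustard [ 504.5 -388.6   66. ]
```

Emit:
{"name": "play_rows", "arguments": {"increments": [{"slide":[0,0,-25],"angular":[0,0,0],"claw":0.3},{"slide":[0,0,-25],"angular":[0,0,0],"claw":0.3},{"slide":[20,0,0],"angular":[0,0,0],"claw":0.3},{"slide":[30,0,0],"angular":[0,0,0],"claw":0.3},{"slide":[30,0,0],"angular":[0,0,0],"claw":0.3},{"slide":[28,0,0],"angular":[0,0,0],"claw":0.3},{"slide":[0,0,0],"angular":[0,0,0],"claw":0.3},{"slide":[0,0,0],"angular":[0,0,0],"claw":0.3}]}}

```text
time: 36.15
ee_pos: [0.4652, -0.2121, 0.2758]
tcp_rot: [-150.2, 0.2, -84.4]
wrist_force: [0.4, 0.5, -0.1]
opening: 0.0552
grasp_force: 0.0
```

```bash
python3 -c "
from h import *
rel()"
```

```text
t 36.15 rel bed mm (across,left,n) [  -2.9 -108.7  137.7] rv [  -0.2     0.26 -179.89] q [ -35.9  -24.2  -13.8   77.3   19.3 -127.4] F bed [ 0.3  0.4 -0.3] tq [-0.05  0.45  0.01] op 55.2
```

Emit:
{"name": "play_rows", "arguments": {"increments": [{"slide":[0.5,0,5],"angular":[0,0,0],"claw":0.3},{"slide":[0,0,5],"angular":[0,0,0],"claw":0.3},{"slide":[0,0,5],"angular":[0,0,0],"claw":0.3},{"slide":[0,0,5],"angular":[0,0,0],"claw":0.3},{"slide":[0,0,5],"angular":[0,0,0],"claw":0.3},{"slide":[0,0,0],"angular":[0,0,0],"claw":0.3}]}}

```text
time: 36.75
ee_pos: [0.4778, -0.2108, 0.2549]
tcp_rot: [-150.1, 0.1, -84.3]
wrist_force: [0.1, -0.0, -0.7]
opening: 0.0553
grasp_force: 0.0
```

Emit:
{"name": "play_rows", "arguments": {"increments": [{"slide":[0,0,0],"angular":[0,0,0],"claw":0},{"slide":[0,0,0],"angular":[0,0,0],"claw":-0.2},{"slide":[0,0,0],"angular":[0,0,0],"claw":-0.5},{"slide":[0,0,0],"angular":[0,0,0],"claw":-0.5},{"slide":[0,0,0],"angular":[0,0,0],"claw":-0.5}], "squeeze": 20}}

```text
time: 37.25
ee_pos: [0.4778, -0.2114, 0.2561]
tcp_rot: [-150.0, 0.0, -84.4]
wrist_force: [-1.6, -1.0, 2.0]
opening: 0.0244
grasp_force: 19.6
```

```bash
python3 -c "
from h import *
rel(); print(bot.get_obs()['grasp_force'])"
```

```text
t 37.25 rel bed mm (across,left,n) [  -1.82 -109.16  114.37] rv [ 4.0000e-02 -5.0000e-02  1.7999e+02] q [ -34.8  -23.8  -15.8   74.3   18.9 -126.4] F bed [-0.5 -0.9  2.6] tq [-0.23  0.53 -0.08] op 24.4
19.57201838493347
```

```bash
python3 - <<'E'
import numpy as np
th=1.141-np.arange(0,25)*.06
l=-185*np.cos(th);n=185*np.sin(th)
for i in range(24): print(i+1,round(th[i+1],3),[round(-(l[i+1]-l[i]),1),0,round(-(n[i+1]-n[i]),1)],round(-32+l[i+1],1),round(-53.7+n[i+1],1))
E
```

```text
1 1.081 [np.float64(9.9), 0, np.float64(4.9)] -119.0 109.5
2 1.021 [np.float64(9.6), 0, np.float64(5.5)] -128.7 104.0
3 0.961 [np.float64(9.3), 0, np.float64(6.1)] -137.9 98.0
4 0.901 [np.float64(8.9), 0, np.float64(6.6)] -146.9 91.3
5 0.841 [np.float64(8.5), 0, np.float64(7.1)] -155.3 84.2
6 0.781 [np.float64(8.0), 0, np.float64(7.6)] -163.4 76.5
7 0.721 [np.float64(7.6), 0, np.float64(8.1)] -171.0 68.4
8 0.661 [np.float64(7.1), 0, np.float64(8.6)] -178.0 59.9
9 0.601 [np.float64(6.5), 0, np.float64(9.0)] -184.6 50.9
10 0.541 [np.float64(6.0), 0, np.float64(9.3)] -190.6 41.6
11 0.481 [np.float64(5.4), 0, np.float64(9.7)] -196.0 31.9
12 0.421 [np.float64(4.8), 0, np.float64(10.0)] -200.8 21.9
13 0.361 [np.float64(4.2), 0, np.float64(10.3)] -205.1 11.6
14 0.301 [np.float64(3.6), 0, np.float64(10.5)] -208.7 1.1
15 0.241 [np.float64(3.0), 0, np.float64(10.7)] -211.7 -9.5
16 0.181 [np.float64(2.3), 0, np.float64(10.9)] -214.0 -20.4
17 0.121 [np.float64(1.7), 0, np.float64(11.0)] -215.6 -31.4
18 0.061 [np.float64(1.0), 0, np.float64(11.1)] -216.7 -42.4
19 0.001 [np.float64(0.3), 0, np.float64(11.1)] -217.0 -53.5
20 -0.059 [np.float64(-0.3), 0, np.float64(11.1)] -216.7 -64.6
21 -0.119 [np.float64(-1.0), 0, np.float64(11.1)] -215.7 -75.7
22 -0.179 [np.float64(-1.6), 0, np.float64(11.0)] -214.0 -86.6
23 -0.239 [np.float64(-2.3), 0, np.float64(10.9)] -211.7 -97.5
24 -0.299 [np.float64(-2.9), 0, np.float64(10.7)] -208.8 -108.2
```

Emit:
{"name": "play_rows", "arguments": {"increments": [{"slide":[9.9,0,4.9],"angular":[0,0,0],"claw":-0.5},{"slide":[9.6,0,5.5],"angular":[0,0,0],"claw":-0.5},{"slide":[9.3,0,6.1],"angular":[0,0,0],"claw":-0.5},{"slide":[8.9,0,6.6],"angular":[0,0,0],"claw":-0.5},{"slide":[0,0,0],"angular":[0,0,0],"claw":-0.5},{"slide":[0,0,0],"angular":[0,0,0],"claw":-0.5}], "squeeze": 30}}

```text
time: 37.85
ee_pos: [0.4932, -0.2485, 0.2353]
tcp_rot: [-150.1, 0.0, -84.4]
wrist_force: [-1.7, -3.1, 3.3]
opening: 0.0238
grasp_force: 30.2
```

```bash
python3 -c "
from h import *
rel(); print(bot.get_obs()['grasp_force'])"
```

```text
t 37.85 rel bed mm (across,left,n) [  -2.08 -147.65   90.52] rv [-4.0000e-02  1.0000e-01 -1.7997e+02] q [ -37.6  -19.3  -14.9   71.7   20.  -129.1] F bed [-0.1 -2.9  3.9] tq [-0.56  0.43 -0.3 ] op 23.8
30.245802998542786
```

Emit:
{"name": "play_rows", "arguments": {"increments": [{"slide":[8.5,0,7.1],"angular":[0,0,0],"claw":-0.5},{"slide":[8,0,7.6],"angular":[0,0,0],"claw":-0.5},{"slide":[7.6,0,8.1],"angular":[0,0,0],"claw":-0.5},{"slide":[7.1,0,8.6],"angular":[0,0,0],"claw":-0.5},{"slide":[6.5,0,9],"angular":[0,0,0],"claw":-0.5},{"slide":[6,0,9.3],"angular":[0,0,0],"claw":-0.5},{"slide":[0,0,0],"angular":[0,0,0],"claw":-0.5},{"slide":[0,0,0],"angular":[0,0,0],"claw":-0.5}]}}

```text
time: 38.65
ee_pos: [0.5222, -0.2889, 0.1919]
tcp_rot: [-150.1, 0.1, -84.4]
wrist_force: [-0.6, -5.2, 1.8]
opening: 0.0239
grasp_force: 30.5
```

```bash
python3 -c "
from h import *
rel(); print(bot.get_obs()['grasp_force'])"
```

```text
t 38.65 rel bed mm (across,left,n) [  -2.24 -190.67   40.43] rv [-1.0000e-01  1.2000e-01 -1.7999e+02] q [ -39.3  -13.   -14.7   66.1   20.7 -130.9] F bed [-0.1 -5.1  2.1] tq [-0.65  0.32 -0.38] op 23.9
30.530086755752563
```

Emit:
{"name": "play_rows", "arguments": {"increments": [{"slide":[5.4,0,9.7],"angular":[0,0,0],"claw":-0.5},{"slide":[4.8,0,10],"angular":[0,0,0],"claw":-0.5},{"slide":[4.2,0,10.3],"angular":[0,0,0],"claw":-0.5},{"slide":[3.6,0,10.5],"angular":[0,0,0],"claw":-0.5},{"slide":[3,0,10.7],"angular":[0,0,0],"claw":-0.5},{"slide":[2.3,0,10.9],"angular":[0,0,0],"claw":-0.5},{"slide":[0,0,0],"angular":[0,0,0],"claw":-0.5},{"slide":[0,0,0],"angular":[0,0,0],"claw":-0.5}]}}

```text
time: 39.45
ee_pos: [0.5553, -0.3087, 0.138]
tcp_rot: [-150.1, 0.1, -84.4]
wrist_force: [0.4, -3.6, -0.8]
opening: 0.0241
grasp_force: 30.6
```

```bash
python3 -c "
from h import *
rel(); print(bot.get_obs()['grasp_force'])"
```

```text
t 39.45 rel bed mm (across,left,n) [  -2.31 -213.6   -21.79] rv [ 1.2e-01 -1.2e-01  1.8e+02] q [ -38.7   -7.6  -16.1   59.2   20.5 -130.3] F bed [-0.4 -3.6 -0.7] tq [-0.57  0.29 -0.32] op 24.1
30.57825744152069
```

Emit:
{"name": "play_rows", "arguments": {"increments": [{"slide":[1.7,0,11],"angular":[0,0,0],"claw":-0.5},{"slide":[1,0,11.1],"angular":[0,0,0],"claw":-0.5},{"slide":[0.3,0,11.1],"angular":[0,0,0],"claw":-0.5},{"slide":[-0.3,0,11.1],"angular":[0,0,0],"claw":-0.5},{"slide":[0,0,0],"angular":[0,0,0],"claw":-0.5}]}}

```text
time: 39.95
ee_pos: [0.5776, -0.3088, 0.0981]
tcp_rot: [-150.1, 0.1, -84.4]
wrist_force: [1.8, -4.9, -0.1]
opening: 0.0238
grasp_force: 30.5
```

```bash
python3 -c "
from h import *
rel(); print(bot.get_obs()['grasp_force'])"
```

```text
t 39.95 rel bed mm (across,left,n) [  -3.01 -215.91  -67.41] rv [-1.6e-01  2.1e-01 -1.8e+02] q [ -37.2   -4.5  -17.8   54.    19.9 -128.8] F bed [ 1.1 -5.  -0.7] tq [-0.75  0.02 -0.37] op 23.8
30.469951629638672
```

Emit:
{"name": "play_rows", "arguments": {"increments": [{"slide":[-1,0,11.1],"angular":[0,0,0],"claw":-0.5},{"slide":[-1.6,0,11],"angular":[0,0,0],"claw":-0.5},{"slide":[-2.3,0,10.9],"angular":[0,0,0],"claw":-0.5},{"slide":[0,0,0],"angular":[0,0,0],"claw":-0.5},{"slide":[0,0,0],"angular":[0,0,0],"claw":-0.5}]}}

```text
time: 40.45
ee_pos: [0.5936, -0.3022, 0.0706]
tcp_rot: [-150.1, 0.1, -84.3]
wrist_force: [1.8, -3.6, -1.6]
opening: 0.0236
grasp_force: 30.3
```

```bash
python3 -c "
from h import *
rel(); print(bot.get_obs()['grasp_force'])"
```

```text
t 40.45 rel bed mm (across,left,n) [  -2.42 -210.86  -99.49] rv [ 1.4000e-01 -1.3000e-01  1.7999e+02] q [ -35.7   -2.8  -19.2   50.2   19.3 -127.3] F bed [ 0.4 -3.8 -2.1] tq [-0.62  0.15 -0.41] op 23.6
30.336456298828125
```

Emit:
{"name": "play_rows", "arguments": {"increments": [{"slide":[-1,0,4],"angular":[0,0,0],"claw":-0.5},{"slide":[-1.1,0,4],"angular":[0,0,0],"claw":-0.5},{"slide":[-1.2,0,4],"angular":[0,0,0],"claw":-0.5},{"slide":[0,0,0],"angular":[0,0,0],"claw":-0.5},{"slide":[0,0,0],"angular":[0,0,0],"claw":-0.5}]}}

```text
time: 40.95
ee_pos: [0.5989, -0.2985, 0.0611]
tcp_rot: [-150.1, 0.1, -84.3]
wrist_force: [1.0, -3.3, -1.9]
opening: 0.0241
grasp_force: 30.3
```

```bash
python3 -c "
from h import *
rel()"
```

```text
t 40.95 rel bed mm (across,left,n) [  -2.33 -207.71 -110.5 ] rv [ 1.2000e-01 -1.1000e-01  1.7999e+02] q [ -35.    -2.3  -19.8   48.9   19.  -126.7] F bed [-0.3 -3.4 -2. ] tq [-0.6   0.33 -0.22] op 24.1
```

Emit:
{"name": "play_rows", "arguments": {"increments": [{"slide":[-0.7,0,2],"angular":[0,0,0],"claw":-0.5},{"slide":[-0.3,0,1],"angular":[0,0,0],"claw":-0.5},{"slide":[0,0,0],"angular":[0,0,0],"claw":-0.5},{"slide":[0,0,0],"angular":[0,0,0],"claw":-0.5}]}}

```text
time: 41.35
ee_pos: [0.6003, -0.2975, 0.059]
tcp_rot: [-150.0, 0.1, -84.4]
wrist_force: [0.8, -2.4, -0.4]
opening: 0.0236
grasp_force: 30.3
```

```bash
python3 -c "
from h import *
rel()"
```

```text
t 41.35 rel bed mm (across,left,n) [  -2.04 -206.85 -113.16] rv [ 1.0000e-01 -6.0000e-02  1.7999e+02] q [ -34.9   -2.1  -20.    48.5   19.  -126.5] F bed [ 0.3 -2.5 -0.7] tq [-0.41  0.26 -0.28] op 23.6
```

Emit:
{"name": "play_rows", "arguments": {"increments": [{"slide":[-0.3,0,1],"angular":[0,0,0],"claw":-0.5},{"slide":[0,0,0],"angular":[0,0,0],"claw":-0.5},{"slide":[0,0,0],"angular":[0,0,0],"claw":-0.5}]}}

```text
time: 41.65
ee_pos: [0.6008, -0.2971, 0.058]
tcp_rot: [-150.0, 0.1, -84.4]
wrist_force: [1.4, -1.8, -0.0]
opening: 0.024
grasp_force: 30.4
```

```bash
python3 -c "
from h import *
rel()"
```

```text
t 41.65 rel bed mm (across,left,n) [  -2.07 -206.52 -114.22] rv [ 1.1000e-01 -7.0000e-02  1.7999e+02] q [ -34.8   -2.1  -20.    48.4   18.9 -126.4] F bed [ 1.1 -2.  -0.6] tq [-0.31  0.27 -0.32] op 24.0
```

Emit:
{"name": "play_rows", "arguments": {"increments": [{"slide":[-0.4,0,1],"angular":[0,0,0],"claw":-0.5},{"slide":[0,0,0],"angular":[0,0,0],"claw":-0.5},{"slide":[0,0,0],"angular":[0,0,0],"claw":-0.5}]}}

```text
time: 41.95
ee_pos: [0.6013, -0.2968, 0.0572]
tcp_rot: [-150.0, 0.0, -84.4]
wrist_force: [1.1, -2.6, -1.7]
opening: 0.0239
grasp_force: 30.4
```

```bash
python3 -c "
from h import *
rel()"
```

```text
t 41.95 rel bed mm (across,left,n) [  -2.07 -206.18 -115.2 ] rv [ 1.0000e-01 -7.0000e-02  1.7999e+02] q [ -34.7   -2.   -20.1   48.3   18.9 -126.4] F bed [-0.1 -2.7 -1.9] tq [-0.35  0.24 -0.3 ] op 23.9
```

Emit:
{"name": "play_rows", "arguments": {"increments": [{"slide":[-0.4,0,1],"angular":[0,0,0],"claw":-0.5},{"slide":[0,0,0],"angular":[0,0,0],"claw":-0.5},{"slide":[0,0,0],"angular":[0,0,0],"claw":-0.5}]}}

```text
time: 42.25
ee_pos: [0.6016, -0.2964, 0.0562]
tcp_rot: [-150.1, 0.0, -84.4]
wrist_force: [1.1, -4.0, -0.9]
opening: 0.0235
grasp_force: 30.3
```

```bash
python3 -c "
from h import *
rel()"
```

```text
t 42.25 rel bed mm (across,left,n) [  -2.23 -205.91 -116.28] rv [ 7.0000e-02 -9.0000e-02  1.7999e+02] q [ -34.7   -2.   -20.2   48.1   18.9 -126.3] F bed [ 0.1 -4.1 -1.2] tq [-0.7   0.35 -0.31] op 23.5
```

Emit:
{"name": "play_rows", "arguments": {"increments": [{"slide":[-0.4,0,1],"angular":[0,0,0],"claw":-0.5},{"slide":[0,0,0],"angular":[0,0,0],"claw":-0.5},{"slide":[0,0,0],"angular":[0,0,0],"claw":-0.5}]}}

```text
time: 42.55
ee_pos: [0.6021, -0.2962, 0.0557]
tcp_rot: [-150.0, 0.0, -84.4]
wrist_force: [-0.8, -4.8, 1.6]
opening: 0.0237
grasp_force: 30.6
```

```bash
python3 -c "
from h import *
rel()"
```

```text
t 42.55 rel bed mm (across,left,n) [  -2.03 -205.69 -117.01] rv [ 4.0000e-02 -6.0000e-02  1.7999e+02] q [ -34.6   -2.   -20.2   48.    18.8 -126.2] F bed [-0.3 -4.7  2. ] tq [-0.84  0.49 -0.39] op 23.7
```

The stone reached the edge at θ≈−0.349: the normal force changed from −1 to +2 N there. Now I'll release and back off.

Emit:
{"name": "play_rows", "arguments": {"increments": [{"slide":[0,0,0],"angular":[0,0,0],"claw":-0.3},{"slide":[0,0,0],"angular":[0,0,0],"claw":0},{"slide":[0,0,0],"angular":[0,0,0],"claw":0.3},{"slide":[0,0,0],"angular":[0,0,0],"claw":0.3},{"slide":[0,0,-10],"angular":[0,0,0],"claw":0.3},{"slide":[0,0,-20],"angular":[0,0,0],"claw":0.3},{"slide":[0,0,-30],"angular":[0,0,0],"claw":0.3},{"slide":[0,0,-30],"angular":[0,0,0],"claw":0.3}]}}

```text
time: 43.35
ee_pos: [0.5565, -0.3001, 0.1346]
tcp_rot: [-150.1, 0.1, -84.3]
wrist_force: [0.7, -0.7, 0.2]
opening: 0.0558
grasp_force: 0.0
```

Emit:
{"name": "play_rows", "arguments": {"increments": [{"slide":[0,0,-40],"angular":[0,0,0],"claw":0.3},{"slide":[0,0,-40],"angular":[0,0,0],"claw":0.3},{"slide":[0,30,-20],"angular":[0,0,0],"claw":0.3},{"slide":[0,40,0],"angular":[0,0,0],"claw":0.3},{"slide":[0,40,0],"angular":[0,0,0],"claw":0.3},{"slide":[0,0,0],"angular":[0,0,0],"claw":0.3},{"slide":[0,0,0],"angular":[0,0,0],"claw":0.3}]}}

```text
time: 44.05
ee_pos: [0.4125, -0.315, 0.1659]
tcp_rot: [-150.0, 0.0, -84.5]
wrist_force: [-0.9, -0.1, 0.3]
opening: 0.0553
grasp_force: 0.0
```

```bash
python3 - <<'E'
from h import *
import cv2
rel()
a=bot.camera("top");b=bot.camera("scene")
cv2.imwrite("pics/topf.png",a[:,:,::-1]);cv2.imwrite("pics/scenef.png",b[:,:,::-1])
f=lambda i,k:cv2.resize(i,None,fx=k,fy=k,interpolation=cv2.INTER_CUBIC)
cv2.imwrite("pics/f.png",np.hstack([f(a[160:260,250:442],2.5)[:250],f(b[185:270,265:350],2.941)[:250]])[:,:,::-1])
E
```

```text
t 44.05 rel bed mm (across,left,n) [-111.99 -205.94   73.78] rv [ 3.0000e-02 -0.0000e+00 -1.7995e+02] q [ -51.7  -19.8  -22.5   70.    24.9 -143.4] F bed [-0.7 -0.1  0.7] tq [-0.04  0.43 -0.01] op 55.3
```

View pics/f.png

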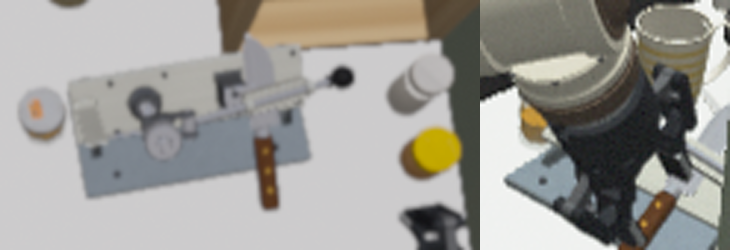

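In the top view the arm is down with the stone across the knife's edge (about 270,95) and the knob at (342,77). The jars are where they were, and the gripper is clear at the lower right.

```bash
python3 -c "
from workcell import bot
print(bot.job_done())"
```

```text
the job is handed in; nothing more can be done
None
```

I turned the collar up about 9.7 mm to the twenty-degree line, set the stone down on the knife's edge at about −0.35 rad, let go and handed the job in; I took the line's height from mast-end and collar probes (good to a few tenths of a mm), not by seeing the pointer.

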